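# Unpack the amber honey and slide the stock tray under the shelf

### The job

Swing the clasp of the market case right out, open the lid, and stand all the amber honey jars upright in the green tray, setting them down gently and leaving the pale creamed honey in the case. Then slide the loaded tray along the bench, without lifting it, in under the bench shelf until the whole tray is beneath it and only its handle stands out in front, without the tray or jars ever touching the shelf's underside, and shut the lid of the case again (the clasp may stay open). Leave the other things on the bench where they are.

Things in the scene. Friction and masses are not known exactly. Their poses are not given: they have to be found in the camera images.
- case: Plywood market case, fixed: 186 (x) by 320 (y) by 96 mm tall without lid; walls, floor 8 mm. Origin: centre of its underside, on the bench; z up, x from its front (clasp side, facing the robot) to its hinged back. Partitions 30 mm high make six cells, centred at x -42.5 or 42.5, y -95, 0 or 95 mm, each for one jar, which stands 8 mm above the bench.
- lid (a joint): Angle of the case's flat lid (186 by 320 by 12 mm, 0.35 kg; underside 96 mm above the bench when shut), hinged along the top of the back wall: 0 shut, 1.57 upright, 1.75 its stop. A stiff hinge: it stays at any angle it is left at and needs about 7 N at the handle.
- lid_handle (a point): Middle of the bar of the black bow handle on the lid: bar 12 mm thick, 100 mm long along the case's y, 38 mm above the lid's top face (146 mm above the bench when shut), 125 mm from the hinge line towards the front.
- lid_hinge (a point): Middle of the lid's hinge line, at the top of the case's back wall, 96 mm above the bench; the hinge axis is the case's y. Its axes turn with the lid.
- clasp (a joint): Angle of the steel clasp lever on the middle of the case's front wall: 0 upright with its hook over the lid's front edge, growing as its top swings outward (away from the case) and down, to the stop at 1.7. It stays where it is left; 1 to 2 N at its tip moves it. Below about 0.3 its hook holds the lid shut.
- clasp_tip (a point): Top end of the clasp lever's thumb tab (steel plate 5 mm thick, 50 mm wide along the case's y, red patch), 155 mm above the bench when shut. The hook reaches back from the plate over the lid, 111 to 116 mm above the bench, so the tab stands free above that. The lid's handle lies 73 mm behind it.
- clasp_hinge (a point): Middle of the clasp lever's hinge line, 50 mm above the bench in the case's front wall; the axis is the case's y. When shut the tip lies 105 mm above it and 16 mm in front of it. Its axes turn with the lever.
- riser: Low bench shelf of galvanised uprights and beams, fixed, 380 mm wide (y), 230 mm deep (x). Origin: on the bench, under the middle of its front edge (which faces the robot); z up, x from front to back. Corner uprights 32 mm square leave 320 mm free between them. Stock on top, at least 105 mm behind the front edge, up to 281 mm above the bench.
- deck: The shelf itself on the uprights: chipboard deck in steel beams; origin and axes as the bench shelf's. The beams' lower edge, the underside to keep clear of, is 110 mm above the bench; the top of the deck is at 156 mm.
- tray_in (a point): Centre of the inner floor of the loose green stock tray, 4 mm above its underside; x from its handle side to its far side, z up. The tray is 170 mm (x) by 190 mm (y), 28 mm tall, walls and floor 4 mm thick, about 0.45 kg; it has room for four jars, two by two.
- tray_handle (a point): Middle of the bar of the tray's steel wire bow handle: bar 10 mm thick, 110 mm long along the tray's y, 50 mm out from the front wall (135 mm from the tray's centre), 34 mm above the bench; two wires join its ends to the wall. Axes as the tray's.
- tray_left (a point): Lower corner of the tray's front (handle side) wall at its +y end: 85 mm before and 95 mm beside the tray's centre, on the underside.
- tray_right (a point): Lower corner of the tray's front (handle side) wall, at its -y end.
- jar1_mid (a point): Amber jar of clear golden-brown honey with a dark blue screw lid and a plain white label: 58 mm in diameter, 80 mm tall, about 0.3 kg. The point is its centre, half-way up (40 mm above its underside), z up its axis. Two to four amber jars are present, each in one cell of the case at the start.
- jar2_mid (a point): Amber jar of clear golden-brown honey with a dark blue screw lid and a plain white label: 58 mm in diameter, 80 mm tall, about 0.3 kg. The point is its centre, half-way up (40 mm above its underside), z up its axis. Two to four amber jars are present, each in one cell of the case at the start.
- jar3_mid (a point): Amber jar of clear golden-brown honey with a dark blue screw lid and a plain white label: 58 mm in diameter, 80 mm tall, about 0.3 kg. The point is its centre, half-way up (40 mm above its underside), z up its axis. Two to four amber jars are present, each in one cell of the case at the start.
- jar4_mid (a point): Amber jar of clear golden-brown honey with a dark blue screw lid and a plain white label: 58 mm in diameter, 80 mm tall, about 0.3 kg. The point is its centre, half-way up (40 mm above its underside), z up its axis. Two to four amber jars are present, each in one cell of the case at the start.
- cream1_mid (a point): Pale jar of creamed, whitish honey with a dark blue screw lid and a plain white label: 58 mm in diameter, 80 mm tall, about 0.3 kg. The point is its centre, half-way up (40 mm above its underside), z up its axis. Stands in one cell of the case and stays there.
- cream2_mid (a point): Pale jar of creamed, whitish honey with a dark blue screw lid and a plain white label: 58 mm in diameter, 80 mm tall, about 0.3 kg. The point is its centre, half-way up (40 mm above its underside), z up its axis. Stands in one cell of the case and stays there.
- label_roll: Roll of blank white labels, 84 mm across, 50 mm tall, standing on the bench; origin at its underside. To be left alone.
- lid_stack: Stack of spare blue jar lids, 72 mm across, 60 mm tall; origin at its underside. To be left alone.
- hive_tool: Yellow flat hive tool about 230 mm long lying on the bench; origin under its middle. To be left alone.
- bee_brush: Wooden bee brush with pale bristles, 300 mm long, lying on the bench; origin under its middle. To be left alone.

How it is judged:
By the outcome, as a careful person would: the job done as asked, in the order asked, and still so for the second after the job is handed in, with the robot touching nothing.
Of jar1, jar2, jar3, jar4 only 2 to 4 are there at a start; the rules pass over those that are not, and their reading is None.
At some moment in a run one of tray may be knocked a few centimetres aside while the robot is not near it.
It also fails if it takes over 210 s, if anything falls off the work surface, if the arm or the gripper's body presses on something with over 40 N, if the wrist force passes 120 N, or if a joint passes its speed limit or range.

### The arm

A 7-joint arm with a two-finger parallel gripper is mounted at the origin on the work surface. World frame = base frame: x ahead of the robot, y to its left, z up, the work surface at z = 0. Lengths are in m, angles in rad, forces in N, time in s.
With the tool pointing down it reaches from about 0.4 to 0.85 m from the base axis. Payload 4.4 kg.
Tool frame: the origin (TCP) lies between the finger pads; the fingertips stand 25 mm ahead of it and the grasp point (between the pads) lies 6 mm ahead of it; y points along the fingers, z is the direction in which the jaws open and shut, and the axes are right-handed (so a half turn about y gives the same grasp; the last joint's range is limited). The gripper opens to 94 mm and grips with 3 to 60 N. Pads are 16 mm wide; open, the fingers measure 119 mm over their backs; the gripper's body (75 mm by 177 mm) begins 78 mm behind the grasp point.
Start: joints at [-0.066, 0.628, 0.038, 1.517, -0.027, 0.996, -0.02], TCP at [0.65, 0, 0.23] pointing down, gripper open.
Joint ranges: [-3.06, 3.06], [-0.37, 2.12], [-1.25, 1.32], [0.18, 2.47], [-1.1, 4.24], [0.23, 1.98], [-2.94, 2.94]. Speed limits (rad/s): [2.57, 2.57, 3.14, 3.14, 3.14, 3.14, 3.14].

### API

Orientations are given as a unit quaternion [x, y, z, w].
In Python, from rig import * gives the robot as it stands. The module is installed in compiled form; this text tells all that it offers.
- The arm moves only by the tool drive_tool, never from a script. Its argument "commands" is a list of rows, each a list of 3 entries, a list of its own where there are three numbers: the turn, a rotation vector about the tool's x, y, z in rad, then the shift along the tool's x, y, z in m, then the finger opening in m, from 0 to 0.094. In form: [[[wx, wy, wz], [x, y, z], jaw], ...]. A call has 1 to 12 rows; each row is the pose to reach, as a shift and turn from the pose commanded when the call began, along the tool's axes at that moment; what a row does not reach only later rows make up. A row lasts 1/12 s, in which the tool goes at most 41.7 mm and 7.16 degrees, less where a joint would pass 70% of its speed; a pose out of reach is approached as far as the arm can. A call with a gripper value outside its range is refused whole. The fingers move at their own pace and stop on an object; "squeeze" is the grip in N (left out, the last holds). Time passes only in rows, so rows that repeat a pose let the fingers close. It gives the time, the measured TCP pose, the force and the opening at its end, in the units of the state.
- sense(): the state, without advancing time (a new reading comes with each control period).
- read_camera(name): name is "scene" or "side" or "wrist"; returns the picture (400x640x3 uint8, blue, green, red); there is no depth.
- camera_params(name): a dict with "fx", "fy", "cx", "cy" (pixels), "k1" (the pictures are not rectified: a ray, as slopes to the right and down, at radius r is drawn at 1 + k1 r^2 times it, then the intrinsics apply), "view" (4x4, takes a point from world to camera coordinates). Camera axes: x right, y down, z forward; pixel columns grow to the right and rows downward; lengths in m; the calibration is good to about 2 mm. A picture is of the moment at which its call begins: read the wrist's pose just before it. camera_params takes no time and is no camera call; for the wrist camera it gives the pose at the moment of the call.
- sign_off(): hands the job in, once; it reports no verdict.
The state is a dict: "clock": time; "q": joint angles; "qvel": joint speeds; "tau": joint torques, N m; "ee_pos": TCP position; "eef_rot": TCP orientation; "contact_force": force on the tool from outside, world axes, zero at the start; "ft_torque": the same for the moment, N m; "gripper_width": opening from 0.0 (shut) to 1.0 (fully open).
Only numpy, scipy, OpenCV 4.12 (cv2) and the standard library are available. Lean on these libraries where they do the work, as an engineer would, in place of code of your own. Each camera call takes 0.05 s, during which the arm holds its last target.

## Working session

There is one attempt and no reset: what is moved stays moved. The work goes in short steps, Python scripts to look and compute and a tool call to move; the robot and the scene stay as the last step left them, time stands still between calls to the robot, and variables do not carry over. Pictures are saved under pics/ and viewed, and the job is handed in when it is done.

Besides the shell and the picture viewer there is one more tool, called after "Request:" in YAML: its name, and indented under it one key for each argument. drive_tool: Moves the arm, as the interface text tells. Its arguments: {"type":"object","properties":{"commands":{"type":"array","items":{"type":"array"}},"squeeze":{"type":"number"}},"required":["commands"]}

```bash
mkdir -p pics; cat > h.py <<'E'
from rig import *
import numpy as np, cv2
from scipy.spatial.transform import Rotation as R
def snap(n,f):
    p=camera_params(n); im=read_camera(n); cv2.imwrite('pics/'+f+'.png',im); return im,p
def ray(p,u,v):
    x=(u-p['cx'])/p['fx']; y=(v-p['cy'])/p['fy']; a,b=x,y
    for _ in range(20):
        s=1+p['k1']*(a*a+b*b); a,b=x/s,y/s
    V=np.array(p['view']); Rm=V[:3,:3]; o=-Rm.T@V[:3,3]
    d=Rm.T@np.array([a,b,1.]); return o,d
def onz(p,u,v,z):
    o,d=ray(p,u,v); return o+d*(z-o[2])/d[2]
def proj(p,X):
    V=np.array(p['view']); c=V[:3,:3]@np.array(X)+V[:3,3]; a,b=c[0]/c[2],c[1]/c[2]
    s=1+p['k1']*(a*a+b*b); return np.array([p['fx']*a*s+p['cx'],p['fy']*b*s+p['cy']])
def st():
    s=sense(); print('t',s['clock'],'p',np.round(s['ee_pos'],4),'F',np.round(s['contact_force'],1),'w',round(s['gripper_width'],3))
    M=R.from_quat(s['eef_rot']).as_matrix(); print('R\n',np.round(M,3)); return s
E
python3 - <<'E'
from h import *
np.set_printoptions(suppress=True)
s=st();print(s)
for n in('scene','side','wrist'):
    im,p=snap(n,n+'0'); print(n,{k:(np.round(v,3) if k!='view' else 0) for k,v in p.items()}); V=np.array(p['view']);print(np.round(-V[:3,:3].T@V[:3,3],3))
E
```

```text
t 0.0 p [0.6494 0.     0.2296] F [ 0.2 -0.3 -0.4] w 0.999
R
 [[-0.    -0.002  1.   ]
 [-1.    -0.    -0.   ]
 [ 0.    -1.    -0.002]]
{'clock': 0.0, 'q': array([-0.06579745,  0.62931304,  0.03844425,  1.51834469, -0.02698332,
        0.99629225, -0.02001673]), 'qvel': array([ 0.00088587,  0.0009782 ,  0.00079455, -0.0004157 ,  0.00054833,
        0.00090137,  0.00079217]), 'tau': array([  0.00010577, -54.97294307,   1.14371493, -18.66333067,
        -0.05210963,   0.02378841,   0.00013633]), 'ee_pos': array([0.64939183, 0.00002187, 0.22958302]), 'eef_rot': array([ 0.50046598, -0.50045304,  0.4995523 , -0.49952783]), 'contact_force': array([ 0.2054432 , -0.30670668, -0.42034518]), 'ft_torque': array([-0.0242072 , -0.00556174, -0.01646128]), 'gripper_width': 0.9990922617438597}
scene {'fx': np.float64(501.706), 'fy': np.float64(501.706), 'cx': np.float64(311.167), 'cy': np.float64(195.708), 'k1': np.float64(0.011), 'view': 0}
[ 1.232 -0.167  1.322]
side {'fx': np.float64(452.893), 'fy': np.float64(452.893), 'cx': np.float64(321.465), 'cy': np.float64(197.526), 'k1': np.float64(-0.027), 'view': 0}
[-0.105 -0.741  1.191]
wrist {'fx': np.float64(346.329), 'fy': np.float64(346.329), 'cx': np.float64(318.73), 'cy': np.float64(203.282), 'k1': np.float64(-0.022), 'view': 0}
[0.649 0.074 0.384]
```

View pics/scene0.png

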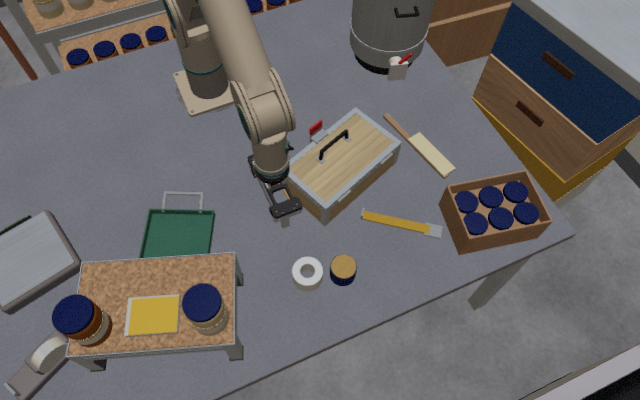

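View pics/side0.png

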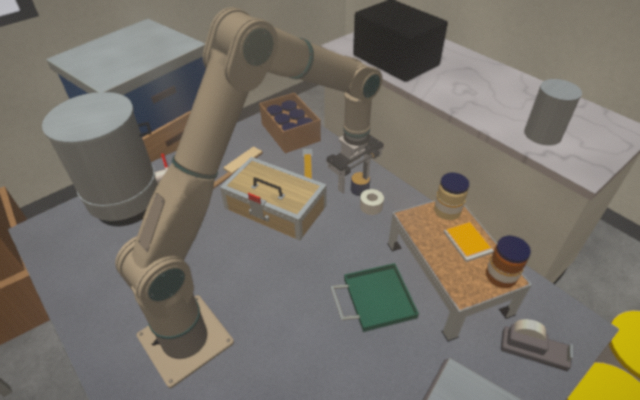

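View pics/wrist0.png

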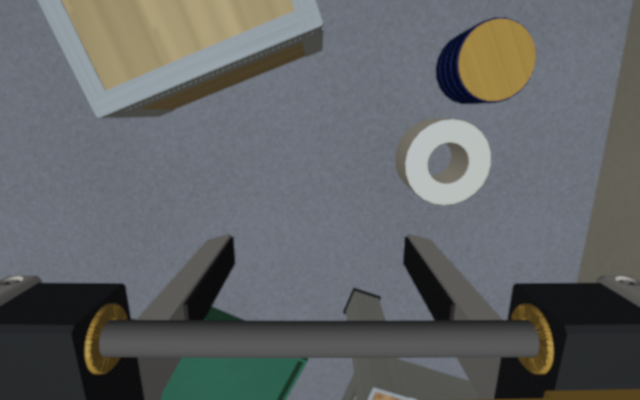

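```bash
python3 - <<'E'
from h import *
a=cv2.imread('pics/scene0.png')
cv2.imwrite('pics/c1.png',cv2.resize(a[95:225,240:410],None,fx=4.6,fy=4.6,interpolation=2))
cv2.imwrite('pics/c2.png',cv2.resize(a[180:380,60:255],None,fx=3,fy=3,interpolation=2))
b=cv2.imread('pics/side0.png')
cv2.imwrite('pics/c3.png',cv2.resize(b[145:245,210:335],None,fx=6,fy=6,interpolation=2))
cv2.imwrite('pics/c4.png',cv2.resize(b[190:350,325:535],None,fx=3.6,fy=3.6,interpolation=2))
E
```

```text
(no output)
```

View pics/c1.png

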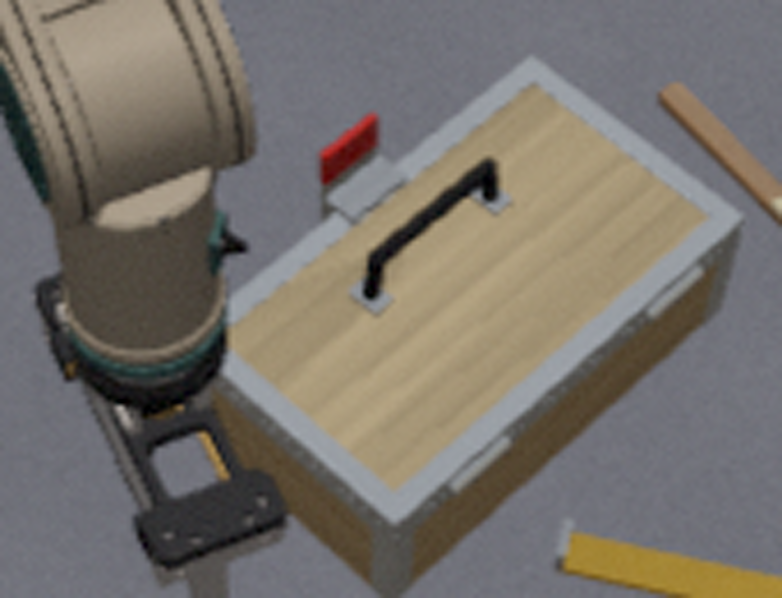

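View pics/c2.png

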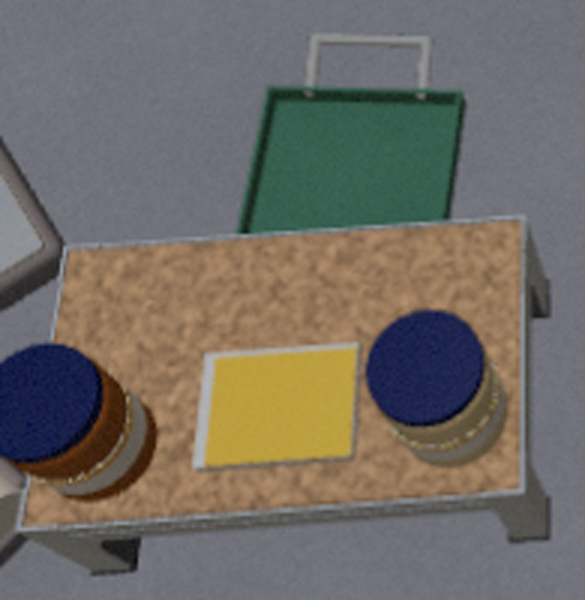

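View pics/c3.png

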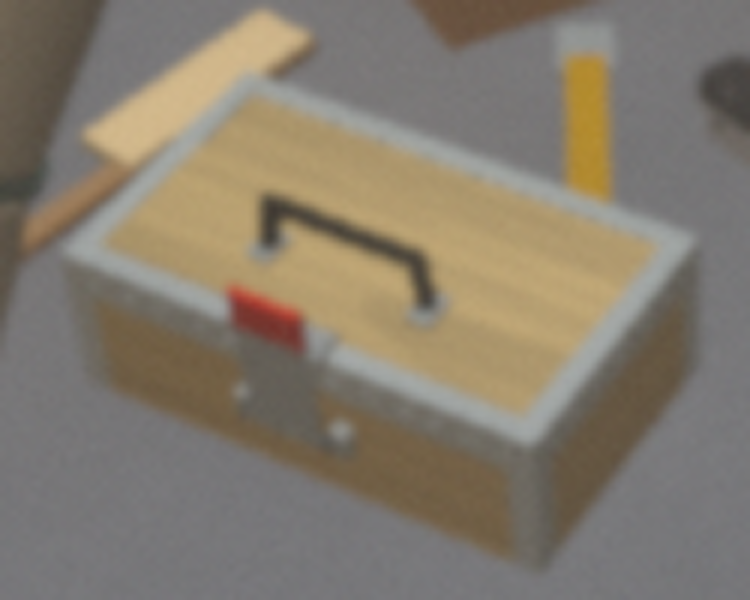

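View pics/c4.png

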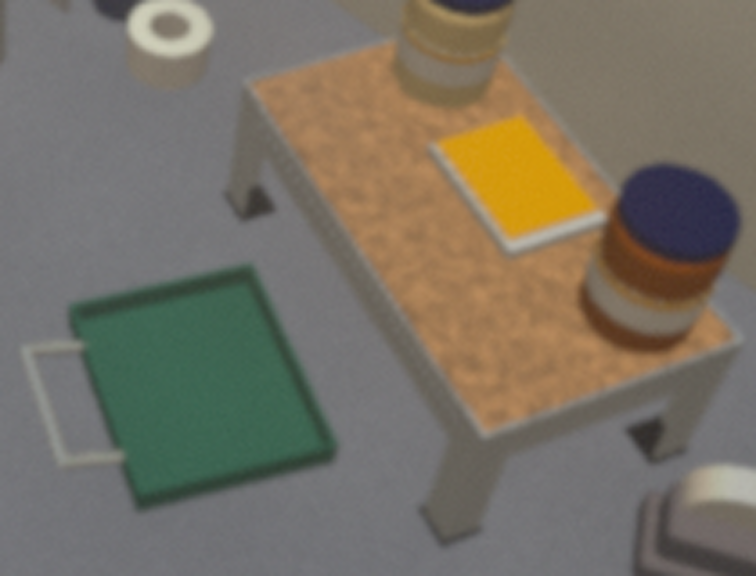

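```bash
python3 - <<'E'
from h import *
np.set_printoptions(suppress=True)
S=camera_params('scene');D=camera_params('side')
def g(name,p,pts,z):
    print(name)
    for q in pts: print(np.round(onz(p,*q,z),4))
g('lid scene: fl(+y)?,bl,br',S,[(355.7,107),(401.3,141.7),(325.9,208.5)],.108)
g('lid side: fl,bl,br,fr',D,[(220.8,187.5),(251.2,157.5),(326.2,185),(300,219.2)],.108)
g('lidhandle sc',S,[(240+372/4.6,95+250/4.6),(240+488/4.6,95+165/4.6)],.152)
g('lidhandle sd',D,[(210+270/6,145+200/6),(210+418/6,145+256/6)],.15)
g('tab top sc',S,[(240+322/4.6,95+155/4.6),(240+376/4.6,95+116/4.6)],.155)
g('tab top sd',D,[(210+230/6,145+288/6),(210+303/6,145+322/6)],.155)
g('tray sd fl bl br fr',D,[(344.4,276.1),(394.4,263.6),(418,316.4),(363.9,328.9)],.028)
g('tray hd sd',D,[(331.9,285.8),(342.2,318.3)],.036)
g('tray sc fr fl',S,[(149.3,209.3),(214.3,211)],.028)
g('tray hd sc',S,[(164.3,192),(202.7,192.7)],.036)
g('deck sd fl fr',D,[(393,213.6),(460.3,310.8)],.156)
g('deck sc fr fl br bl',S,[(81.7,262.3),(235,252.3),(67.3,355.7),(234.3,344)],.156)
E
```

```text
lid scene: fl(+y)?,bl,br
[0.3663 0.3714 0.108 ]
[0.5397 0.4357 0.108 ]
[0.6523 0.1364 0.108 ]
lid side: fl,bl,br,fr
[0.3655 0.3658 0.108 ]
[0.5383 0.4316 0.108 ]
[0.651  0.1332 0.108 ]
[0.4806 0.0667 0.108 ]
lidhandle sc
[0.4949 0.1927 0.152 ]
[0.4656 0.2867 0.152 ]
lidhandle sd
[0.4601 0.2848 0.15  ]
[0.4959 0.1919 0.15  ]
tab top sc
[0.4177 0.1934 0.155 ]
[0.4035 0.2375 0.155 ]
tab top sd
[0.3998 0.235  0.155 ]
[0.4148 0.1868 0.155 ]
tray sd fl bl br fr
[ 0.4781 -0.1517  0.028 ]
[ 0.6306 -0.2206  0.028 ]
[ 0.5429 -0.3949  0.028 ]
[ 0.3973 -0.321   0.028 ]
tray hd sd
[ 0.4214 -0.1571  0.036 ]
[ 0.3704 -0.2593  0.036 ]
tray sc fr fl
[ 0.4056 -0.3157  0.028 ]
[ 0.4885 -0.1443  0.028 ]
tray hd sc
[ 0.372  -0.2591  0.036 ]
[ 0.4207 -0.1561  0.036 ]
deck sd fl fr
[ 0.6892 -0.142   0.156 ]
[ 0.5667 -0.4943  0.156 ]
deck sc fr fl br bl
[ 0.5649 -0.4929  0.156 ]
[ 0.6952 -0.1369  0.156 ]
[ 0.7786 -0.5675  0.156 ]
[ 0.9086 -0.2153  0.156 ]
```

```bash
cat >> h.py <<'E'
import json,os
CASE=(0.510,0.251,np.deg2rad(20.6))
def fr(f,x,y):
    c,s=np.cos(f[2]),np.sin(f[2]); return np.array([f[0]+c*x-s*y,f[1]+s*x+c*y])
def orient(yaw,tilt=0):
    # tool x along (cos yaw, sin yaw); tool y down; jaw along frame y. tilt: about jaw axis
    x=np.array([np.cos(yaw),np.sin(yaw),0]);y=np.array([0,0,-1.]);z=np.cross(x,y)
    M=np.stack([x,y,z],1); return M@R.from_euler('z',tilt).as_matrix()
def to(xy,z,M=None,s=None):
    s=s or sense(); C=R.from_quat(s['eef_rot']).as_matrix()
    d=C.T@(np.array([xy[0],xy[1],z])-s['ee_pos'])
    w=np.zeros(3) if M is None else R.from_matrix(C.T@M).as_rotvec()
    print('w',np.round(w,4).tolist(),'d',np.round(d,4).tolist())
E
python3 - <<'E'
from h import *
to(fr(CASE,-.085,0),.22,orient(CASE[2]))
E
```

```text
w [0.0009, -1.9303, -0.0014] d [-0.2211, 0.0101, -0.2191]
```

Request:
drive_tool:
  commands:
    - [[0, -1.93, 0], [-0.221, 0.01, -0.219], 0]
    - [[0, -1.93, 0], [-0.221, 0.01, -0.219], 0]
    - [[0, -1.93, 0], [-0.221, 0.01, -0.219], 0]
    - [[0, -1.93, 0], [-0.221, 0.01, -0.219], 0]
    - [[0, -1.93, 0], [-0.221, 0.01, -0.219], 0]
    - [[0, -1.93, 0], [-0.221, 0.01, -0.219], 0]
    - [[0, -1.93, 0], [-0.221, 0.01, -0.219], 0]
    - [[0, -1.93, 0], [-0.221, 0.01, -0.219], 0]
    - [[0, -1.93, 0], [-0.221, 0.01, -0.219], 0]
    - [[0, -1.93, 0], [-0.221, 0.01, -0.219], 0]
    - [[0, -1.93, 0], [-0.221, 0.01, -0.219], 0]
    - [[0, -1.93, 0], [-0.221, 0.01, -0.219], 0]
  squeeze: 20

```text
clock: 1.15
ee_pos: [0.4308, 0.2211, 0.2204]
eef_rot: [0.707, -0.023, 0.023, -0.707]
contact_force: [-0.2, -0.1, 0.8]
gripper_width: 0.183
```

```bash
python3 - <<'E'
from h import *
s=st();print(s['q']); to(fr(CASE,-.085,0),.22,orient(CASE[2]))
E
```

```text
t 1.15 p [0.4308 0.2211 0.2204] F [-0.2 -0.1  0.8] w 0.183
R
 [[ 0.998 -0.     0.064]
 [-0.064 -0.     0.998]
 [-0.    -1.    -0.   ]]
[-0.24739948  0.42971996 -0.39590228  1.97135335  0.22977222  0.7837711
  0.73196931]
w [0.0002, -0.4236, -0.0002] d [-0.0003, 0.0004, -0.0]
```

Request:
drive_tool:
  commands:
    - [[0, -0.424, 0], [0, 0, 0], 0]
    - [[0, -0.424, 0], [0, 0, 0], 0]
    - [[0, -0.424, 0], [0, 0, 0], 0]
    - [[0, -0.424, 0], [0, 0, 0], 0]
    - [[0, -0.424, 0], [0, 0, 0], 0]

```text
clock: 1.57
ee_pos: [0.431, 0.2208, 0.2203]
eef_rot: [-0.696, -0.124, 0.125, 0.696]
contact_force: [-0.0, -0.1, 0.9]
gripper_width: 0.003
```

```bash
python3 - <<'E'
from h import *
im,p=snap('scene','s1'); im2,_=snap('wrist','w1');im3,_=snap('side','d1')
cv2.imwrite('pics/m1.png',np.vstack([cv2.resize(im[80:230,220:420],(800,300*2//1))[:600:2], im3[130:250,150:390].repeat(2,0).repeat(2,1)[:, :480] if 0 else cv2.resize(im3[130:250,150:390],(800,300))]))
st()
E
```

```text
t 1.7167 p [0.431  0.2209 0.2204] F [-0.3 -0.  -0.4] w 0.002
R
 [[ 0.939 -0.    -0.344]
 [ 0.344 -0.     0.939]
 [-0.    -1.    -0.   ]]
```

View pics/w1.png

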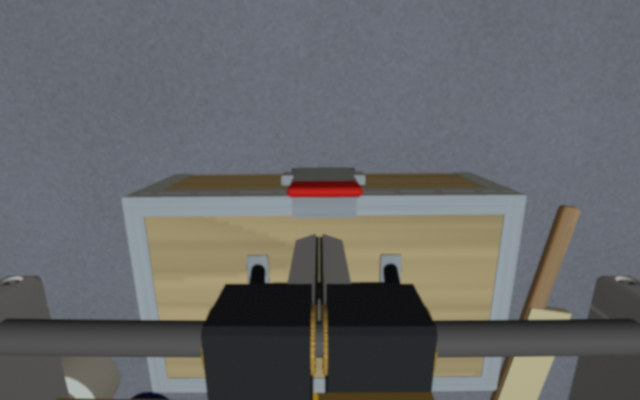

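View pics/s1.png

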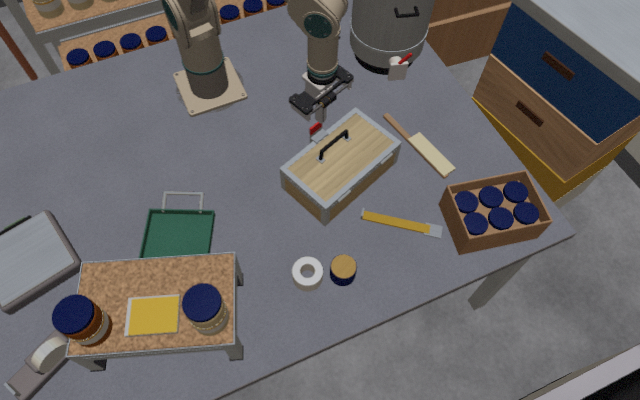

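```bash
python3 - <<'E'
from h import *
p=camera_params('wrist')
P=[onz(p,*q,.108) for q in [(124.5,199),(523.5,195),(498,389.5),(152.5,392)]]
for a in P: print(np.round(a,4))
e=P[1]-P[0]; print(np.linalg.norm(e),np.rad2deg(np.arctan2(e[1],e[0]))-90, np.mean(P,0))
a=[onz(p,*q,.155) for q in [(289,185.),(362,185.)]];print(a, np.mean(a,0), 'pred',fr(CASE,-.109,0))
to(fr(CASE,-.085,0),.155,orient(CASE[2]))
E
```

```text
[0.477  0.0734 0.108 ]
[0.3644 0.3713 0.108 ]
[0.5391 0.4411 0.108 ]
[0.6533 0.1366 0.108 ]
0.31841605764526354 20.713446183973332 [0.50843783 0.25560277 0.108     ]
[array([0.41047353, 0.19371603, 0.155     ]), array([0.39422425, 0.23805671, 0.155     ])] [0.40234889 0.21588637 0.155     ] pred [0.40796951 0.21264926]
w [0.0001, -0.0082, -0.0002] d [-0.0004, 0.0654, 0.0004]
```

```bash
sed -i 's/^CASE=.*/CASE=(0.509,0.253,np.deg2rad(20.7))/' h.py
```

Request:
drive_tool:
  commands:
    - [[0, -0.008, 0], [0, 0.03, 0.002], 0]
    - [[0, -0.008, 0], [0, 0.065, 0.002], 0]
    - [[0, -0.008, 0], [-0.01, 0.065, 0.002], 0]
    - [[0, -0.008, 0], [-0.02, 0.065, 0.002], 0]
    - [[0, -0.008, 0], [-0.03, 0.068, 0.002], 0]
    - [[0, -0.008, 0], [-0.04, 0.076, 0.002], 0]
    - [[0, -0.008, 0], [-0.05, 0.088, 0.002], 0]

```text
clock: 2.3
ee_pos: [0.3843, 0.2063, 0.1331]
eef_rot: [-0.695, -0.128, 0.125, 0.696]
contact_force: [0.1, 0.3, 2.0]
gripper_width: 0.004
```

```bash
python3 - <<'E'
from h import *
im2,_=snap('wrist','w2');im3,_=snap('side','d2')
cv2.imwrite('pics/d2c.png',cv2.resize(im3[120:260,150:350],(800,560)))
st()
E
```

```text
t 2.4 p [0.3817 0.2047 0.1317] F [0.1 0.8 1. ] w 0.003
R
 [[ 0.935 -0.003 -0.353]
 [ 0.353 -0.002  0.935]
 [-0.003 -1.    -0.001]]
```

View pics/d2c.png

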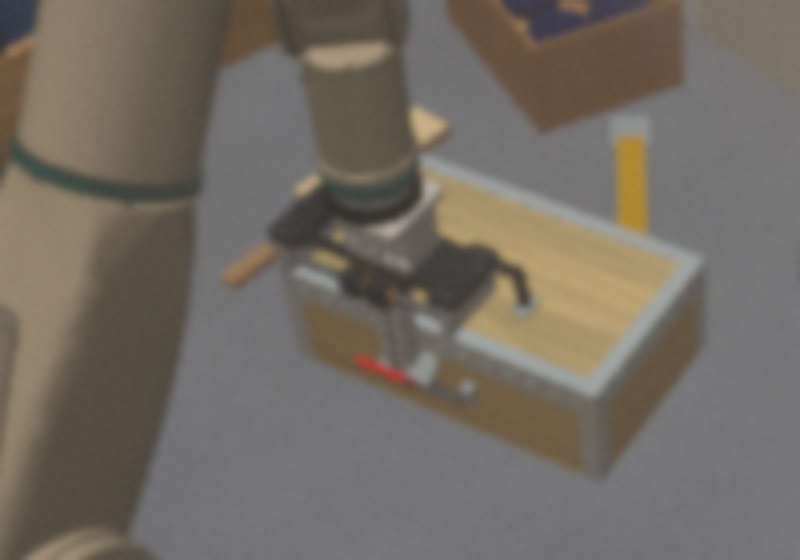

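View pics/w2.png

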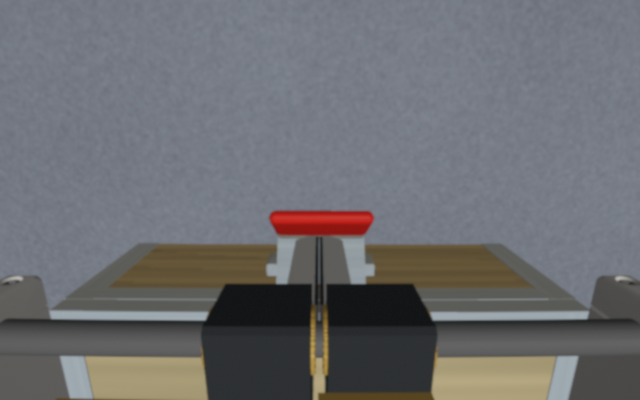

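Request:
drive_tool:
  commands:
    - [[0, 0, 0], [-0.006, 0.01, 0], 0]
    - [[0, 0, 0], [-0.012, 0.021, 0], 0]
    - [[0, 0, 0], [-0.016, 0.034, 0], 0]
    - [[0, 0, 0], [-0.017, 0.046, 0], 0]
    - [[0, 0, 0], [-0.016, 0.058, 0], 0]
    - [[0, 0, 0], [-0.015, 0.069, 0], 0]
    - [[0, 0, 0], [-0.013, 0.077, 0], 0]
    - [[0, 0, 0], [-0.012, 0.082, 0], 0]
    - [[0, 0, 0], [-0.012, 0.082, 0], 0]

```text
clock: 3.15
ee_pos: [0.3562, 0.1906, 0.0511]
eef_rot: [0.702, 0.118, -0.138, -0.688]
contact_force: [-35.6, -10.8, 52.7]
gripper_width: 0.002
```

```bash
python3 - <<'E'
from h import *
im2,_=snap('wrist','w3');im3,_=snap('side','d3')
cv2.imwrite('pics/d3c.png',cv2.resize(im3[120:260,150:350],(800,560)))
st()
E
```

```text
t 3.25 p [0.3562 0.1906 0.0511] F [-35.1 -11.8  50.7] w 0.006
R
 [[ 0.934 -0.023 -0.356]
 [ 0.355 -0.024  0.934]
 [-0.03  -0.999 -0.014]]
```

View pics/d3c.png

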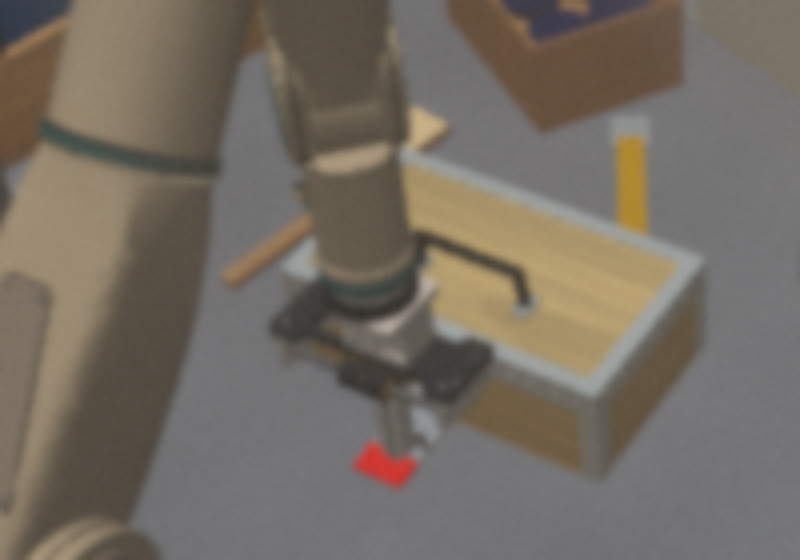

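Request:
drive_tool:
  commands:
    - [[0, 0, 0], [-0.02, -0.02, 0], 0]
    - [[0, 0, 0], [-0.02, -0.06, 0], 0]
    - [[0, 0, 0], [-0.015, -0.1, 0], 0]
    - [[0, 0, 0], [0, -0.14, 0], 0]
    - [[0, 0, 0], [0.02, -0.18, 0], 0]
    - [[0, 0, 0], [0.02, -0.18, 0], 0]

```text
clock: 3.75
ee_pos: [0.3971, 0.2123, 0.2373]
eef_rot: [-0.694, -0.131, 0.121, 0.698]
contact_force: [2.0, 0.4, 0.2]
gripper_width: 0.005
```

```bash
python3 - <<'E'
from h import *
im2,p=snap('wrist','w4');im3,_=snap('side','d4')
cv2.imwrite('pics/d4c.png',cv2.resize(im3[120:260,150:350],(800,560)))
st()
# lever tip pred at theta
for th in (1.4,1.55,1.7):
    a=th; x=-.093-.016*np.cos(a)-.105*np.sin(a); z=.05-.016*np.sin(a)+.105*np.cos(a)
    print(th,[proj(p,[*fr(CASE,x,y),z]).round(0) for y in (-.025,.025)])
lh=(-.093+.186-.125)
# bar grip pose: jaw along case x  => tool x along -y_case
to(fr(CASE,lh,0),.24,orient(CASE[2]-np.pi/2))
E
```

```text
t 3.85 p [0.393  0.2093 0.2326] F [-0.3  0.9 -0. ] w 0.005
R
 [[ 0.936  0.005 -0.351]
 [ 0.351  0.002  0.936]
 [ 0.005 -1.     0.001]]
1.4 [array([289., 103.]), array([342., 103.])]
1.55 [array([290., 104.]), array([341., 104.])]
1.7 [array([291., 107.]), array([340., 107.])]
w [-0.0045, 1.5686, 0.0036] d [0.092, -0.007, 0.0001]
```

View pics/w4.png

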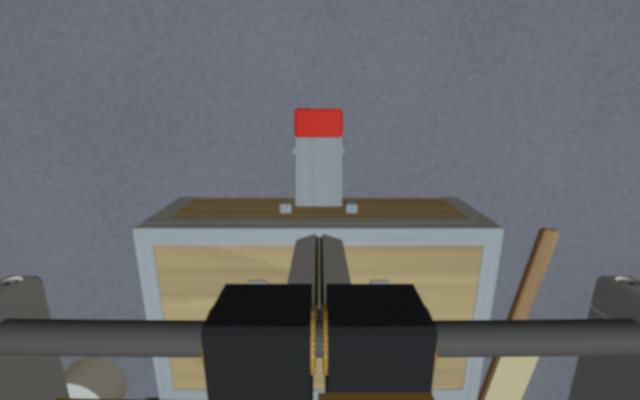

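View pics/d4c.png

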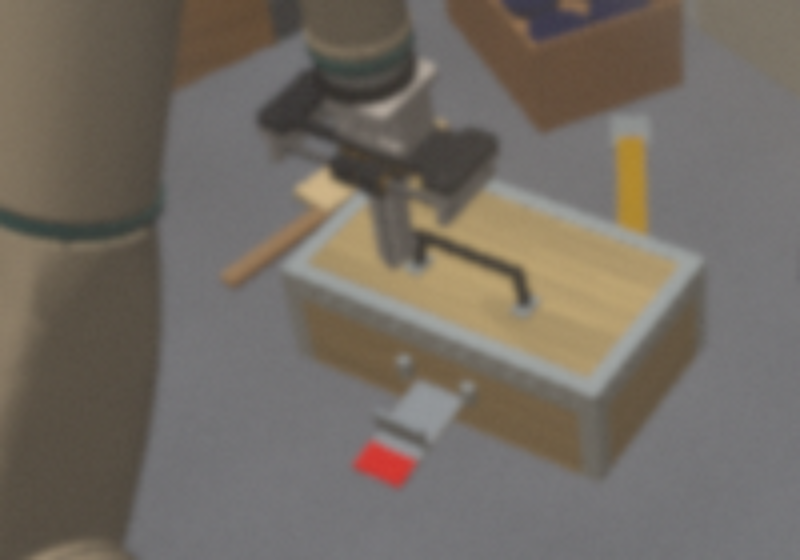

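Request:
drive_tool:
  commands:
    - [[0, 1.569, 0], [0.092, -0.007, 0], 0.05]
    - [[0, 1.569, 0], [0.092, -0.007, 0], 0.05]
    - [[0, 1.569, 0], [0.092, -0.007, 0], 0.05]
    - [[0, 1.569, 0], [0.092, -0.007, 0], 0.05]
    - [[0, 1.569, 0], [0.092, -0.007, 0], 0.05]
    - [[0, 1.569, 0], [0.092, -0.007, 0], 0.05]
    - [[0, 1.569, 0], [0.092, -0.007, 0], 0.05]
    - [[0, 1.569, 0], [0.092, -0.007, 0], 0.05]
    - [[0, 1.569, 0], [0.092, -0.007, 0], 0.05]
    - [[0, 1.569, 0], [0.092, -0.007, 0], 0.05]
    - [[0, 1.569, 0], [0.092, -0.007, 0], 0.05]
    - [[0, 1.569, 0], [0.092, -0.007, 0], 0.05]

```text
clock: 4.85
ee_pos: [0.4754, 0.2402, 0.2356]
eef_rot: [0.596, -0.384, 0.382, -0.593]
contact_force: [-0.5, -0.0, 0.0]
gripper_width: 0.529
```

```bash
python3 - <<'E'
from h import *
im2,p=snap('wrist','w5')
s=st();print(s['q'])
lh=-.032
to(fr(CASE,lh,0),.152,orient(CASE[2]-np.pi/2))
print([proj(p,[*fr(CASE,lh,y),.152]).round(0) for y in (-.05,.05)])
E
```

```text
t 4.9 p [0.4754 0.2403 0.2357] F [-0.5  0.6  0.9] w 0.531
R
 [[ 0.408 -0.003  0.913]
 [-0.913 -0.003  0.408]
 [ 0.001 -1.    -0.004]]
[-0.41137775  0.45913111 -0.15858346  1.83139254  0.09267985  0.86248914
 -0.19396903]
w [0.0042, 0.0592, 0.001] d [0.0002, 0.0837, 0.0042]
[array([321., 283.]), array([330., 150.])]
```

View pics/w5.png

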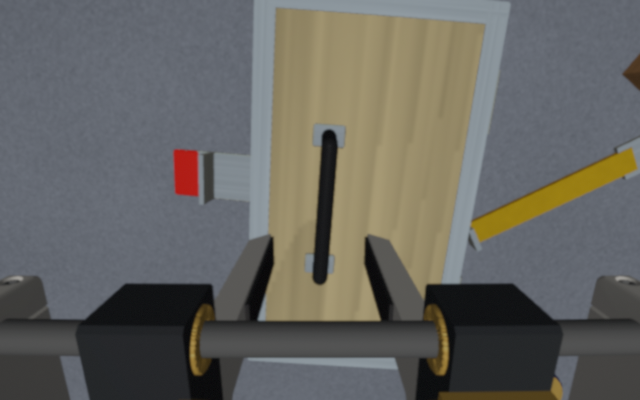

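Request:
drive_tool:
  commands:
    - [[0.004, 0.059, 0], [0, 0.03, 0.004], 0.05]
    - [[0.004, 0.059, 0], [0, 0.06, 0.004], 0.05]
    - [[0.004, 0.059, 0], [0, 0.0835, 0.004], 0.05]
    - [[0.004, 0.059, 0], [0, 0.0835, 0.004], 0.05]
    - [[0.004, 0.059, 0], [0, 0.0835, 0.004], 0]
    - [[0.004, 0.059, 0], [0, 0.0835, 0.004], 0]
    - [[0.004, 0.059, 0], [0, 0.0835, 0.004], 0]
    - [[0.004, 0.059, 0], [0, 0.0835, 0.004], 0]
    - [[0.004, 0.059, 0], [0, 0.0835, 0.004], 0]
    - [[0.004, 0.059, 0], [0, 0.0835, 0.004], 0]
  squeeze: 25

```text
clock: 5.73
ee_pos: [0.4793, 0.2421, 0.1546]
eef_rot: [-0.584, 0.398, -0.399, 0.584]
contact_force: [-7.3, -3.4, 4.9]
gripper_width: 0.144
```

```bash
python3 - <<'E'
from h import *
s=st()
# arc, relative to current (fixed tool-down orientation), with measured position as bar at theta=0
C=R.from_quat(s['eef_rot']).as_matrix(); c0=np.arctan2(.05,.125); r=np.hypot(.05,.125)
for th in np.deg2rad([10,20,30,40,50,60,70,80,85]):
    dx=r*(np.cos(c0)-np.cos(c0+th)); dz=r*(np.sin(c0+th)-np.sin(c0))
    d=np.array([*(fr(CASE,dx,0)-np.array(CASE[:2])),dz]); print(int(np.rad2deg(th)+.1),np.round(C.T@d,3))
E
```

```text
t 5.7333 p [0.4793 0.2421 0.1546] F [-7.3 -3.4  4.9] w 0.144
R
 [[ 0.364  0.002  0.931]
 [-0.931  0.     0.364]
 [ 0.    -1.     0.002]]
10 [ 0.    -0.021  0.011]
20 [ 0.    -0.04   0.025]
30 [ 0.    -0.056  0.042]
40 [ 0.001 -0.069  0.061]
50 [ 0.001 -0.078  0.083]
60 [ 0.001 -0.083  0.106]
70 [ 0.002 -0.084  0.129]
80 [ 0.002 -0.082  0.153]
85 [ 0.002 -0.079  0.164]
```

Request:
drive_tool:
  commands:
    - [[0, 0, 0], [0, -0.01, 0.005], 0]
    - [[0, 0, 0], [0, -0.021, 0.011], 0]
    - [[0, 0, 0], [0, -0.03, 0.018], 0]
    - [[0, 0, 0], [0, -0.04, 0.025], 0]
    - [[0, 0, 0], [0, -0.04, 0.025], 0]
  squeeze: 30

```text
clock: 6.15
ee_pos: [0.4998, 0.2496, 0.1943]
eef_rot: [0.586, -0.4, 0.398, -0.582]
contact_force: [-9.1, -5.6, 9.0]
gripper_width: 0.115
```

```bash
python3 - <<'E'
from h import *
s=st()
im3,_=snap('side','d6')
cv2.imwrite('pics/d6c.png',cv2.resize(im3[120:260,150:350],(800,560)))
E
```

```text
t 6.15 p [0.4998 0.2496 0.1943] F [-9.1 -5.6  9. ] w 0.115
R
 [[ 0.364 -0.005  0.931]
 [-0.931 -0.003  0.364]
 [ 0.001 -1.    -0.006]]
```

View pics/d6c.png

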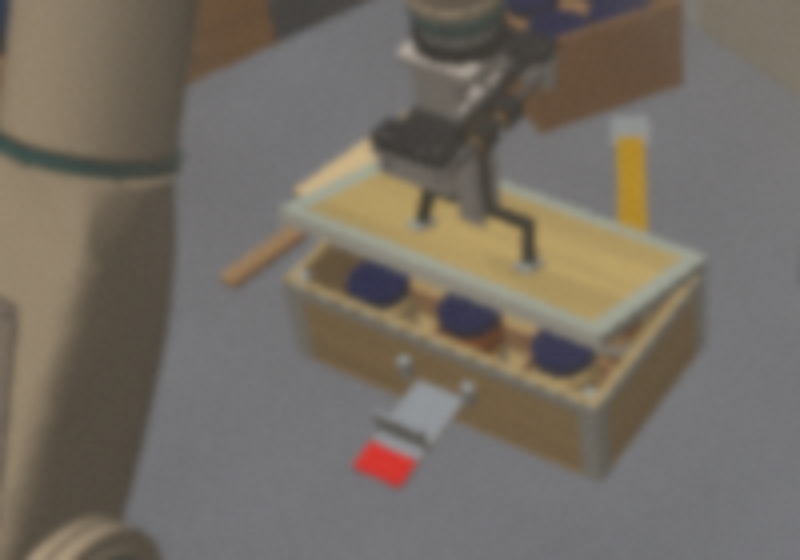

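Lid opens well. Continue the arc from 20° to ~85°.

Request:
drive_tool:
  commands:
    - [[0, 0, 0], [0, -0.008, 0.008], 0]
    - [[0, 0, 0], [0, -0.016, 0.017], 0]
    - [[0, 0, 0], [0, -0.023, 0.026], 0]
    - [[0, 0, 0], [0.001, -0.029, 0.036], 0]
    - [[0, 0, 0], [0.001, -0.034, 0.047], 0]
    - [[0, 0, 0], [0.001, -0.038, 0.058], 0]
    - [[0, 0, 0], [0.001, -0.041, 0.069], 0]
    - [[0, 0, 0], [0.001, -0.043, 0.081], 0]
    - [[0, 0, 0], [0.001, -0.044, 0.093], 0]
    - [[0, 0, 0], [0.002, -0.044, 0.104], 0]
    - [[0, 0, 0], [0.002, -0.043, 0.116], 0]
    - [[0, 0, 0], [0.002, -0.042, 0.128], 0]

```text
clock: 7.2
ee_pos: [0.6217, 0.2951, 0.2371]
eef_rot: [0.585, -0.399, 0.399, -0.583]
contact_force: [-5.1, -3.5, -0.2]
gripper_width: 0.12
```

```bash
python3 - <<'E'
from h import *
s=st()
im3,_=snap('side','d7')
cv2.imwrite('pics/d7c.png',cv2.resize(im3[80:260,150:410],(800,560)))
E
```

```text
t 7.2 p [0.6217 0.2951 0.2371] F [-5.1 -3.5 -0.2] w 0.12
R
 [[ 0.364 -0.001  0.931]
 [-0.931 -0.001  0.364]
 [ 0.001 -1.    -0.001]]
```

View pics/d7c.png

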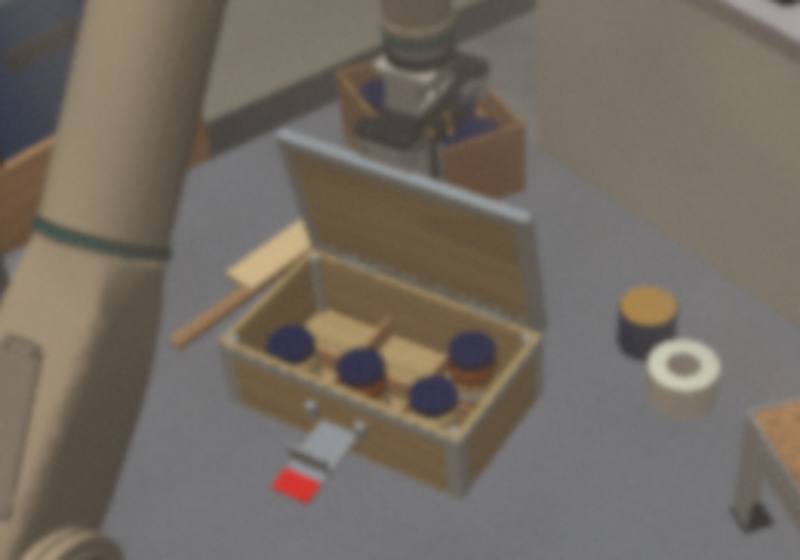

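Request:
drive_tool:
  commands:
    - [[0, 0, 0], [0, 0.003, 0.011], 0]
    - [[0, 0, 0], [0, 0.007, 0.022], 0]
    - [[0, 0, 0], [0, 0.012, 0.033], 0]
    - [[0, 0, 0], [0, 0.012, 0.033], 0]
    - [[0, 0, 0], [0, 0.012, 0.033], 0.03]
    - [[0, 0, 0], [0, 0.012, 0.033], 0.03]
    - [[0, 0, 0], [0, 0.012, 0.037], 0.03]
    - [[0, 0, 0], [0, -0.01, 0.038], 0.03]
    - [[0, 0, 0], [0, -0.05, 0.038], 0.03]
    - [[0, 0, 0], [0, -0.09, 0.038], 0.03]
    - [[0, 0, 0], [0, -0.13, 0.038], 0.03]
    - [[0, 0, 0], [0, -0.13, 0.038], 0.03]

```text
clock: 8.25
ee_pos: [0.6612, 0.3122, 0.3773]
eef_rot: [-0.577, 0.395, -0.402, 0.591]
contact_force: [0.3, -0.3, 0.3]
gripper_width: 0.316
```

```bash
python3 - <<'E'
from h import *
s=st();print(s['q'])
im3,_=snap('side','d8')
cv2.imwrite('pics/d8c.png',cv2.resize(im3[80:260,150:410],(800,560)))
to(fr(CASE,-.06,0),.34,orient(CASE[2]))
E
```

```text
t 8.25 p [0.6612 0.3122 0.3773] F [ 0.3 -0.3  0.3] w 0.316
R
 [[ 0.365  0.018  0.931]
 [-0.931  0.01   0.364]
 [-0.003 -1.     0.021]]
[-0.41985239  0.66551479 -0.13102564  1.03251273  0.08191958  1.42735691
 -0.16007443]
w [-0.0136, -1.5588, 0.0103] d [-0.0012, 0.0297, -0.2226]
```

View pics/d8c.png

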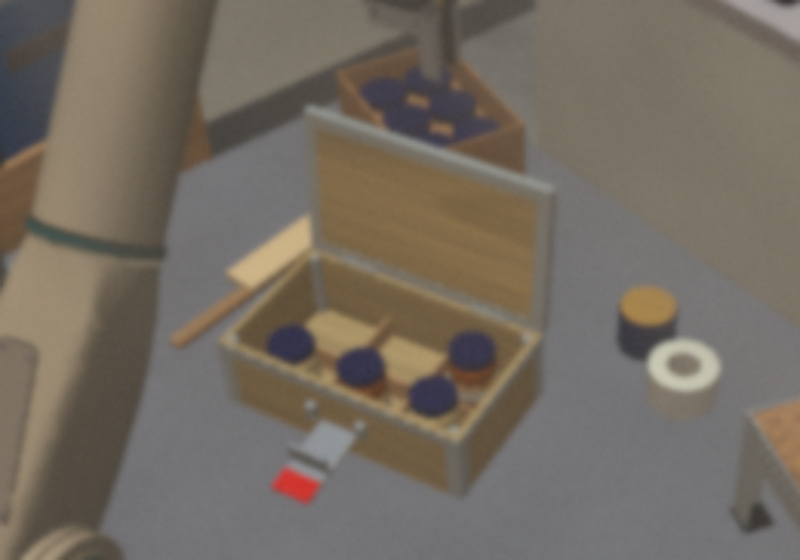

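Request:
drive_tool:
  commands:
    - [[-0.014, -1.559, 0.01], [0, 0, -0.04], 0.075]
    - [[-0.014, -1.559, 0.01], [0, 0, -0.08], 0.075]
    - [[-0.014, -1.559, 0.01], [0, 0, -0.12], 0.075]
    - [[-0.014, -1.559, 0.01], [0, 0, -0.16], 0.075]
    - [[-0.014, -1.559, 0.01], [0, 0.02, -0.2], 0.075]
    - [[-0.014, -1.559, 0.01], [0, 0.03, -0.22], 0.075]
    - [[-0.014, -1.559, 0.01], [0, 0.03, -0.22], 0.075]
    - [[-0.014, -1.559, 0.01], [0, 0.03, -0.22], 0.075]
    - [[-0.014, -1.559, 0.01], [0, 0.03, -0.22], 0.075]
    - [[-0.014, -1.559, 0.01], [0, 0.03, -0.22], 0.075]
    - [[-0.014, -1.559, 0.01], [0, 0.03, -0.22], 0.075]
    - [[-0.014, -1.559, 0.01], [0, 0.03, -0.22], 0.075]

```text
clock: 9.3
ee_pos: [0.4529, 0.2298, 0.3352]
eef_rot: [0.7, 0.105, -0.113, -0.697]
contact_force: [0.2, -0.0, -0.4]
gripper_width: 0.797
```

```bash
python3 - <<'E'
from h import *
s=st()
im3,p=snap('wrist','w9'); a,_=snap('scene','s9')
for x,y in [(-.0425,-.095),(-.0425,0),(-.0425,.095),(.0425,-.095)]:
    print(x,y,proj(p,[*fr(CASE,x,y),.088]).round(1))
to(fr(CASE,-.05,0),.34,orient(CASE[2]))
E
```

```text
t 9.3 p [0.4529 0.2298 0.3352] F [ 0.2 -0.  -0.4] w 0.797
R
 [[ 0.953 -0.011 -0.304]
 [ 0.304 -0.006  0.953]
 [-0.012 -1.    -0.003]]
-0.0425 -0.095 [241.5 198.9]
-0.0425 0 [320.9 194.9]
-0.0425 0.095 [400.7 190.8]
0.0425 -0.095 [248.7 264.7]
w [0.002, -0.0582, -0.0121] d [0.0104, -0.005, 0.0025]
```

View pics/w9.png

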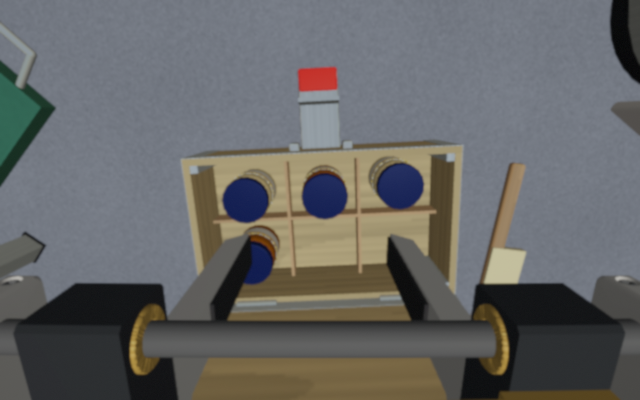

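View pics/s9.png

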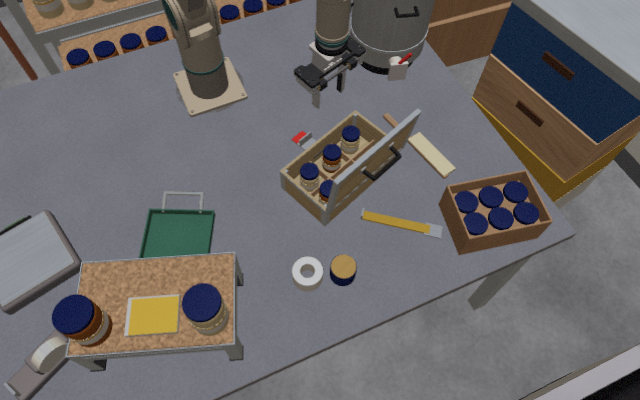

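```bash
python3 - <<'E'
from h import *
a=cv2.imread('pics/w9.png'); b=cv2.imread('pics/s9.png'); d=cv2.imread('pics/d8.png')
A=cv2.resize(a[140:290,210:440],(780,300)); B=cv2.resize(b[110:220,275:405],(390,290)); D=cv2.resize(d[170:240,210:335],(390,290))
cv2.imwrite('pics/j.png',np.vstack([A,np.hstack([B,D])]))
p=camera_params('wrist')
m=cv2.inRange(cv2.cvtColor(a,cv2.COLOR_BGR2HSV),(110,120,40),(130,255,160))
n,l,stt,c=cv2.connectedComponentsWithStats(m)
for i in range(1,n):
    if stt[i,4]>300: print(stt[i],c[i].round(1),onz(p,*c[i],.088).round(4))
for x,y in [(-.0425,-.095),(-.0425,0),(-.0425,.095),(.0425,-.095)]: print(fr(CASE,x,y))
E
```

```text
[ 378  164   45   44 1531] [399.7 185.6] [0.4307 0.3236 0.088 ]
[ 303  174   43   44 1489] [324.3 195.5] [0.4689 0.2421 0.088 ]
[ 224  179   44   43 1470] [245.3 199.9] [0.5023 0.1536 0.088 ]
[244 243  28  41 755] [258.4 263.9] [0.5774 0.1899 0.088 ]
[0.50282374 0.14911014]
[0.46924363 0.23797732]
[0.43566352 0.3268445 ]
[0.58233648 0.1791555 ]
```

View pics/j.png

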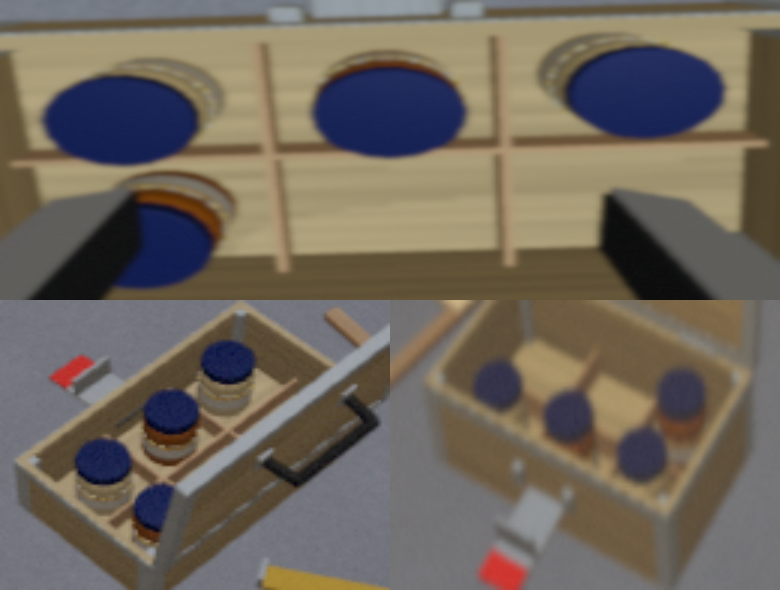

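```bash
python3 - <<'E'
from h import *
to((.469,.241),.16,orient(CASE[2]))
to((.469,.241),.064,orient(CASE[2]))
E
```

```text
w [0.002, -0.0582, -0.0121] d [0.0208, 0.1749, 0.0064]
w [0.002, -0.0582, -0.0121] d [0.0219, 0.2709, 0.0066]
```

Request:
drive_tool:
  commands:
    - [[0.002, -0.058, -0.012], [0.02, 0.04, 0.006], 0.075]
    - [[0.002, -0.058, -0.012], [0.021, 0.08, 0.006], 0.075]
    - [[0.002, -0.058, -0.012], [0.021, 0.12, 0.006], 0.075]
    - [[0.002, -0.058, -0.012], [0.021, 0.16, 0.0065], 0.075]
    - [[0.002, -0.058, -0.012], [0.021, 0.16, 0.0065], 0.075]

```text
clock: 9.82
ee_pos: [0.4654, 0.2384, 0.169]
eef_rot: [0.697, 0.121, -0.13, -0.694]
contact_force: [-0.7, -0.5, -0.8]
gripper_width: 0.798
```

```bash
python3 - <<'E'
from h import *
im3,p=snap('wrist','w10'); s=st()
to((.469,.241),.064,orient(CASE[2]))
m=cv2.inRange(cv2.cvtColor(im3,cv2.COLOR_BGR2HSV),(110,120,40),(130,255,160))
n,l,stt,c=cv2.connectedComponentsWithStats(m)
for i in range(1,n):
    if stt[i,4]>300: print(stt[i],c[i].round(1),onz(p,*c[i],.088).round(4))
E
```

```text
t 9.8667 p [0.4674 0.2399 0.1726] F [0.4 0.7 0.4] w 0.795
R
 [[ 0.936 -0.007 -0.351]
 [ 0.351 -0.004  0.937]
 [-0.008 -1.    -0.001]]
w [0.0014, -0.003, -0.0075] d [0.0027, 0.1085, 0.0006]
[ 409  180   77   73 4362] [447.1 216.4] [0.4298 0.3231 0.088 ]
[ 285  191   73   73 4230] [320.9 226.8] [0.4685 0.2418 0.088 ]
[ 151  192   78   72 4281] [189.4 226.9] [0.5017 0.1535 0.088 ]
```

View pics/w10.png

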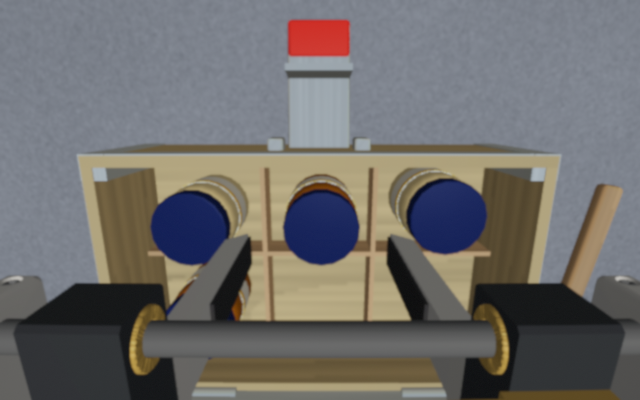

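Request:
drive_tool:
  commands:
    - [[0, 0, -0.007], [0.003, 0.03, 0.001], 0.075]
    - [[0, 0, -0.007], [0.003, 0.06, 0.001], 0.075]
    - [[0, 0, -0.007], [0.003, 0.09, 0.001], 0.075]
    - [[0, 0, -0.007], [0.003, 0.108, 0.001], 0.075]
    - [[0, 0, -0.007], [0.003, 0.108, 0.001], 0.075]
    - [[0, 0, -0.007], [0.003, 0.108, 0.001], 0.05]
    - [[0, 0, -0.007], [0.003, 0.108, 0.001], 0.05]
    - [[0, 0, -0.007], [0.003, 0.108, 0.001], 0.05]
    - [[0, 0, -0.007], [0.003, 0.108, 0.001], 0.05]
    - [[0, 0, -0.007], [0.003, 0.108, 0.001], 0.05]
  squeeze: 25

```text
clock: 10.7
ee_pos: [0.4745, 0.2441, 0.07]
eef_rot: [-0.695, -0.131, 0.122, 0.696]
contact_force: [-0.0, -0.4, 8.5]
gripper_width: 0.613
```

```bash
python3 - <<'E'
from h import *
im3,p=snap('wrist','w11'); s=st()
d,p=snap('side','d11')
cv2.imwrite('pics/d11c.png',cv2.resize(d[130:260,180:360],(800,578)))
E
```

```text
t 10.75 p [0.4745 0.2441 0.07  ] F [ 0.5 -0.4  7.8] w 0.614
R
 [[ 0.936  0.012 -0.352]
 [ 0.352  0.004  0.936]
 [ 0.012 -1.    -0.   ]]
```

View pics/w11.png

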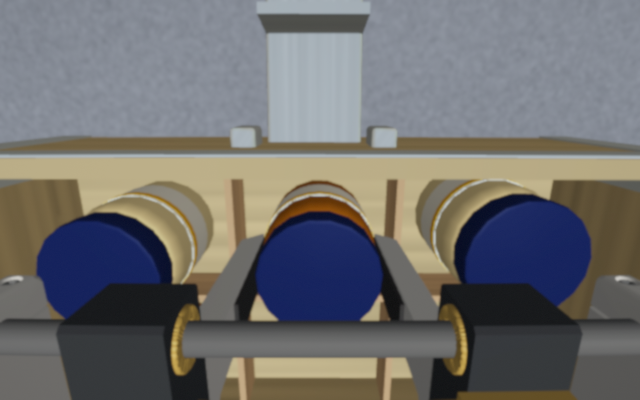

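View pics/d11c.png

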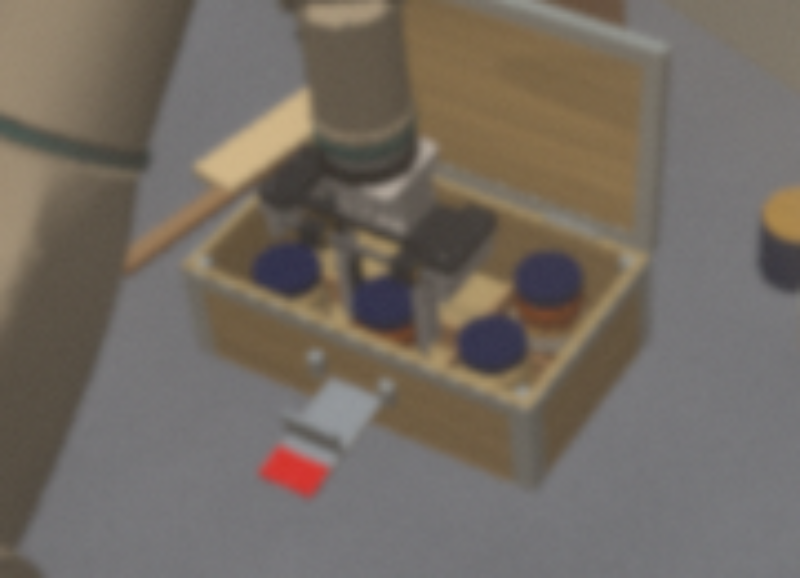

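Request:
drive_tool:
  commands:
    - [[0, 0, 0], [0, -0.01, 0], 0.05]
    - [[0, 0, 0], [0, -0.03, 0], 0.05]
    - [[0, 0, 0], [0, -0.06, 0], 0.05]
    - [[0, 0, 0], [0, -0.095, 0], 0.05]
    - [[0, 0, 0], [0, -0.13, 0], 0.05]
    - [[0, 0, 0], [0, -0.15, 0], 0.05]
    - [[0, 0, 0], [0, -0.15, 0], 0.05]

```text
clock: 11.38
ee_pos: [0.4738, 0.2448, 0.223]
eef_rot: [-0.694, -0.133, 0.121, 0.697]
contact_force: [0.0, 0.5, -2.4]
gripper_width: 0.61
```

```bash
cat >> h.py <<'E'
TRAY=(0.521,-0.267,np.deg2rad(-25.6))
E
python3 - <<'E'
from h import *
s=st(); print(s['q'])
im,p=snap('scene','s12')
d,p=snap('side','d12')
to(fr(TRAY,-.02,.043),.22,orient(TRAY[2]))
E
```

```text
t 11.3833 p [0.4738 0.2448 0.223 ] F [ 0.   0.5 -2.4] w 0.61
R
 [[ 0.936  0.016 -0.352]
 [ 0.352  0.007  0.936]
 [ 0.017 -1.     0.001]]
[-0.20324515  0.49707867 -0.47919621  1.85873001  0.3046727   0.84016153
  1.09595611]
w [-0.0033, 0.8064, 0.0092] d [-0.116, -0.0025, -0.4503]
```

View pics/d12.png

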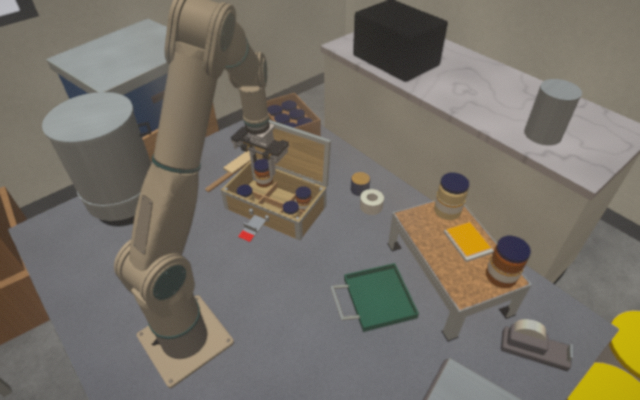

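Request:
drive_tool:
  commands:
    - [[0, 0.1, 0.017], [-0.005, 0, -0.02], 0.05]
    - [[0, 0.2, 0.017], [-0.014, 0, -0.055], 0.05]
    - [[0, 0.3, 0.017], [-0.024, 0, -0.095], 0.05]
    - [[0, 0.4, 0.017], [-0.035, 0, -0.135], 0.05]
    - [[0, 0.5, 0.017], [-0.045, 0, -0.175], 0.05]
    - [[0, 0.6, 0.017], [-0.055, 0, -0.215], 0.05]
    - [[0, 0.7, 0.017], [-0.066, 0, -0.255], 0.05]
    - [[0, 0.8, 0.017], [-0.076, 0, -0.295], 0.05]
    - [[0, 0.806, 0.017], [-0.086, 0, -0.335], 0.05]
    - [[0, 0.806, 0.017], [-0.097, 0, -0.375], 0.05]
    - [[0, 0.806, 0.017], [-0.107, 0, -0.415], 0.05]
    - [[0, 0.806, 0.017], [-0.114, 0, -0.44], 0.05]

```text
clock: 12.48
ee_pos: [0.5181, -0.214, 0.2145]
eef_rot: [0.69, -0.162, 0.153, -0.689]
contact_force: [0.5, -0.4, -3.3]
gripper_width: 0.613
```

```bash
python3 - <<'E'
from h import *
s=st(); print(s['q'])
im,p=snap('wrist','w13')
d,p=snap('scene','s13')
to(fr(TRAY,-.02,.043),.22,orient(TRAY[2]))
E
```

```text
t 12.4833 p [ 0.5181 -0.214   0.2145] F [ 0.5 -0.4 -3.3] w 0.613
R
 [[ 0.9   -0.013  0.435]
 [-0.435  0.002  0.9  ]
 [-0.012 -1.    -0.004]]
[ 0.4906609   0.53161876 -0.22765194  1.77316966  0.1530276   0.86686573
  1.3129937 ]
w [0.0048, -0.0082, -0.0122] d [0.0052, -0.0058, -0.002]
```

View pics/w13.png

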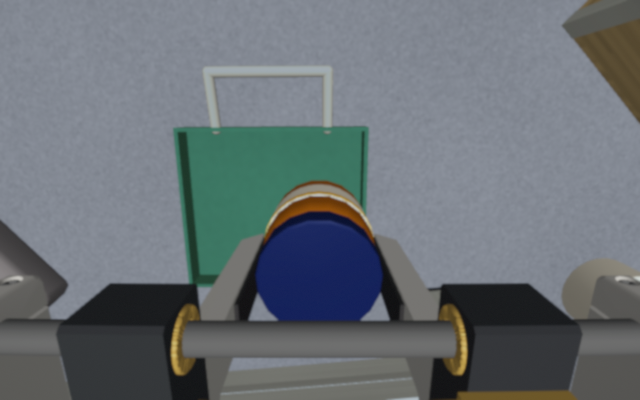

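View pics/s13.png

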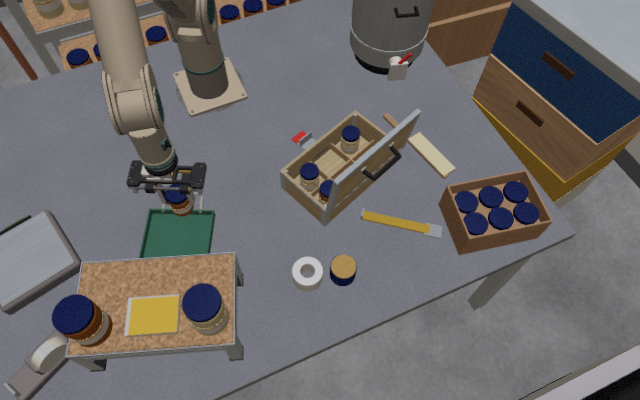

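```bash
python3 - <<'E'
from h import *
p=camera_params('wrist')
a=onz(p,174,129.5,.028);b=onz(p,368,127,.028);h1=onz(p,205,72,.036);h2=onz(p,331,71,.036);c=onz(p,190,287,.028)
e=b-a;print(np.linalg.norm(e),np.rad2deg(np.arctan2(e[1],e[0]))-90); e2=h2-h1;print(np.linalg.norm(e2),np.rad2deg(np.arctan2(e2[1],e2[0]))-90)
e3=c-a;print(np.linalg.norm(e3),np.rad2deg(np.arctan2(e3[1],e3[0])))
yaw=np.deg2rad(-25.5);u=np.array([np.cos(yaw),np.sin(yaw)])
print((a+b)[:2]/2+.085*u,(h1+h2)[:2]/2+.135*u)
s=sense()
T=(.5215,-.266,yaw)
to(fr(T,-.005,.045),.16,orient(yaw),s)
to(fr(T,-.005,.045),.068,orient(yaw),s)
E
```

```text
0.1879663678310132 -25.408614325765654
0.11486217162510134 -25.796913497545887
0.16769708705844433 -25.921581527000857
[ 0.5179615 -0.2670002] [ 0.51754636 -0.26597546]
w [0.0048, -0.01, -0.0122] d [0.0208, 0.054, 0.0015]
w [0.0048, -0.01, -0.0122] d [0.0219, 0.146, 0.0019]
```

Request:
drive_tool:
  commands:
    - [[0, -0.01, -0.012], [0.005, 0, 0.001], 0.05]
    - [[0, -0.01, -0.012], [0.018, 0.03, 0.001], 0.05]
    - [[0, -0.01, -0.012], [0.018, 0.06, 0.001], 0.05]
    - [[0, -0.01, -0.012], [0.018, 0.09, 0.001], 0.05]
    - [[0, -0.01, -0.012], [0.018, 0.12, 0.001], 0.05]
    - [[0, -0.01, -0.012], [0.018, 0.12, 0.001], 0.05]
    - [[0, -0.01, -0.012], [0.018, 0.12, 0.001], 0.05]

```text
clock: 13.17
ee_pos: [0.5343, -0.2127, 0.095]
eef_rot: [-0.691, 0.153, -0.151, 0.691]
contact_force: [-0.1, -0.5, -1.6]
gripper_width: 0.616
```

```bash
python3 - <<'E'
from h import *
s=st()
T=(.519,-.2665,np.deg2rad(-25.5))
to(fr(T,-.005,.045),.066,orient(T[2]),s)
im,p=snap('wrist','w14')
E
```

```text
t 13.1667 p [ 0.5343 -0.2127  0.095 ] F [-0.1 -0.5 -1.6] w 0.616
R
 [[ 0.908 -0.002  0.419]
 [-0.419  0.001  0.908]
 [-0.003 -1.    -0.   ]]
w [0.0003, 0.0122, -0.0026] d [0.0043, 0.029, -0.0102]
```

View pics/w14.png

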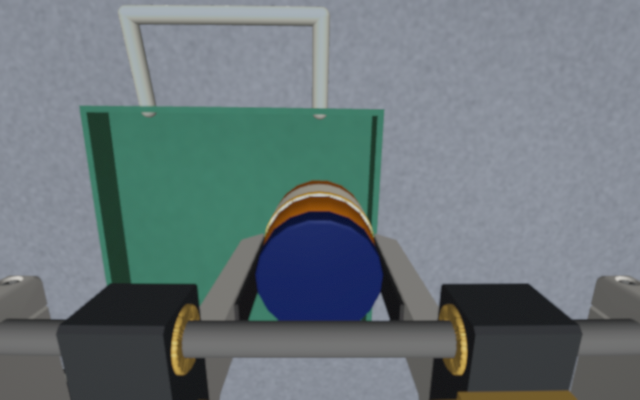

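Request:
drive_tool:
  commands:
    - [[0, 0.012, 0], [0.004, 0, -0.01], 0.05]
    - [[0, 0.012, 0], [0.004, 0.006, -0.01], 0.05]
    - [[0, 0.012, 0], [0.004, 0.012, -0.01], 0.05]
    - [[0, 0.012, 0], [0.004, 0.017, -0.01], 0.05]
    - [[0, 0.012, 0], [0.004, 0.021, -0.01], 0.05]
    - [[0, 0.012, 0], [0.004, 0.024, -0.01], 0.05]
    - [[0, 0.012, 0], [0.004, 0.0265, -0.01], 0.05]
    - [[0, 0.012, 0], [0.004, 0.0265, -0.01], 0.05]

```text
clock: 13.88
ee_pos: [0.5348, -0.2258, 0.0696]
eef_rot: [0.69, -0.156, 0.157, -0.689]
contact_force: [-0.2, -1.0, -3.6]
gripper_width: 0.614
```

Still airborne (about 3 mm to go); lower by 1 mm steps.

Request:
drive_tool:
  commands:
    - [[0, 0, 0], [0, 0.001, 0], 0.05]
    - [[0, 0, 0], [0, 0.002, 0], 0.05]
    - [[0, 0, 0], [0, 0.003, 0], 0.05]
    - [[0, 0, 0], [0, 0.003, 0], 0.05]

```text
clock: 14.22
ee_pos: [0.5351, -0.2261, 0.0671]
eef_rot: [0.69, -0.156, 0.158, -0.689]
contact_force: [-0.5, -0.2, -3.3]
gripper_width: 0.612
```

Request:
drive_tool:
  commands:
    - [[0, 0, 0], [0, 0.001, 0], 0.05]
    - [[0, 0, 0], [0, 0.002, 0], 0.05]
    - [[0, 0, 0], [0, 0.002, 0], 0.05]

```text
clock: 14.47
ee_pos: [0.5352, -0.2262, 0.0661]
eef_rot: [0.69, -0.156, 0.158, -0.689]
contact_force: [-2.1, 1.2, 5.7]
gripper_width: 0.614
```

Request:
drive_tool:
  commands:
    - [[0, 0, 0], [0, 0, 0], 0.064]
    - [[0, 0, 0], [0, 0, 0], 0.07]
    - [[0, 0, 0], [0, 0, 0], 0.075]
    - [[0, 0, 0], [0, 0, 0], 0.075]
    - [[0, 0, 0], [0, -0.01, 0], 0.075]
    - [[0, 0, 0], [0, -0.04, 0], 0.075]
    - [[0, 0, 0], [0, -0.08, 0], 0.075]
    - [[0, 0, 0], [0, -0.12, 0], 0.075]
    - [[0, 0, 0], [0, -0.16, 0], 0.075]
    - [[0, 0, 0], [0, -0.2, 0], 0.075]
    - [[0, 0, 0], [0, -0.2, 0], 0.075]

```text
clock: 15.38
ee_pos: [0.5391, -0.227, 0.2741]
eef_rot: [0.691, -0.151, 0.163, -0.688]
contact_force: [0.6, 0.7, 0.7]
gripper_width: 0.798
```

```bash
python3 - <<'E'
from h import *
s=st()
im,p=snap('wrist','w15')
to(fr(CASE,.0425,-.095),.30,orient(CASE[2]),s)
E
```

```text
t 15.3833 p [ 0.5391 -0.227   0.2741] F [0.6 0.7 0.7] w 0.798
R
 [[ 0.901  0.016  0.433]
 [-0.433 -0.007  0.901]
 [ 0.018 -1.     0.001]]
w [0.0066, -0.8093, 0.017] d [-0.1364, -0.0281, 0.3848]
```

View pics/w15.png

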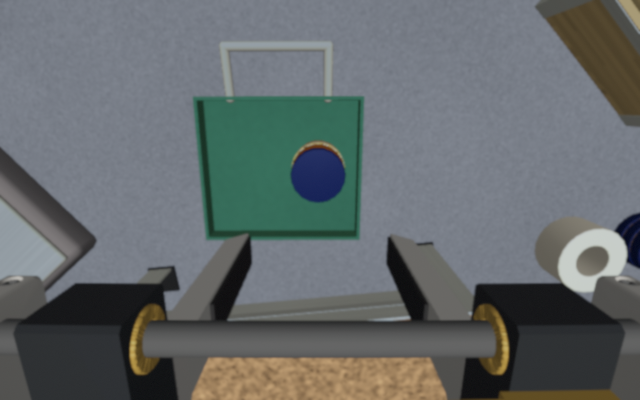

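Request:
drive_tool:
  commands:
    - [[0, -0.1, 0.017], [-0.013, 0, 0.038], 0.078]
    - [[0, -0.2, 0.017], [-0.027, -0.01, 0.076], 0.078]
    - [[0, -0.3, 0.017], [-0.04, -0.02, 0.114], 0.078]
    - [[0, -0.4, 0.017], [-0.053, -0.028, 0.152], 0.078]
    - [[0, -0.5, 0.017], [-0.066, -0.028, 0.19], 0.078]
    - [[0, -0.6, 0.017], [-0.08, -0.028, 0.228], 0.078]
    - [[0, -0.7, 0.017], [-0.093, -0.028, 0.266], 0.078]
    - [[0, -0.809, 0.017], [-0.107, -0.028, 0.304], 0.078]
    - [[0, -0.809, 0.017], [-0.12, -0.028, 0.342], 0.078]
    - [[0, -0.809, 0.017], [-0.136, -0.028, 0.384], 0.078]
    - [[0, -0.809, 0.017], [-0.136, -0.028, 0.384], 0.078]
    - [[0, -0.809, 0.017], [-0.136, -0.028, 0.384], 0.078]

```text
clock: 16.43
ee_pos: [0.5768, 0.1832, 0.2915]
eef_rot: [-0.694, -0.123, 0.135, 0.696]
contact_force: [-0.3, -1.3, -0.8]
gripper_width: 0.834
```

```bash
python3 - <<'E'
from h import *
s=st()
im,p=snap('wrist','w16')
m=cv2.inRange(cv2.cvtColor(im,cv2.COLOR_BGR2HSV),(110,120,40),(130,255,160))
n,l,stt,c=cv2.connectedComponentsWithStats(m)
for i in range(1,n):
    if stt[i,4]>300: print(stt[i],c[i].round(1),onz(p,*c[i],.088).round(4))
print(fr(CASE,.0425,-.095))
to(fr(CASE,.0425,-.095),.19,orient(CASE[2]),s)
E
```

```text
t 16.4333 p [0.5768 0.1832 0.2915] F [-0.3 -1.3 -0.8] w 0.834
R
 [[ 0.933 -0.017 -0.359]
 [ 0.36   0.     0.933]
 [-0.016 -1.     0.006]]
[ 472   78   54   54 2314] [498.3 104.3] [0.4311 0.3233 0.088 ]
[ 289   85   52   53 2151] [314.3 111. ] [0.5044 0.1529 0.088 ]
[ 288  165   49   51 1927] [312.4 189.8] [0.5804 0.1798 0.088 ]
[0.58233648 0.1791555 ]
w [-0.0061, 0.0065, -0.0156] d [0.0053, 0.1013, -0.0063]
```

View pics/w16.png

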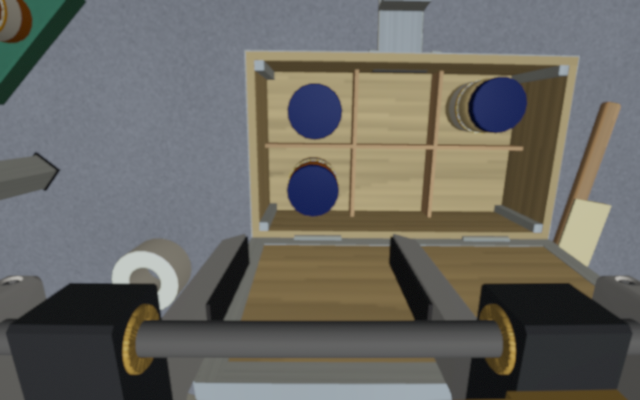

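Request:
drive_tool:
  commands:
    - [[0, 0.006, -0.008], [0.003, 0.03, -0.005], 0.073]
    - [[0, 0.006, -0.008], [0.003, 0.06, -0.005], 0.073]
    - [[0, 0.006, -0.008], [0.003, 0.09, -0.005], 0.073]
    - [[0, 0.006, -0.008], [0.003, 0.11, -0.005], 0.073]
    - [[0, 0.006, -0.008], [0.003, 0.11, -0.005], 0.073]
    - [[0, 0.006, -0.008], [0.003, 0.11, -0.005], 0.073]

```text
clock: 16.98
ee_pos: [0.5809, 0.1731, 0.1817]
eef_rot: [-0.696, -0.121, 0.127, 0.697]
contact_force: [0.5, -0.1, -0.9]
gripper_width: 0.778
```

```bash
python3 - <<'E'
from h import *
s=st()
im,p=snap('wrist','w17')
m=cv2.inRange(cv2.cvtColor(im,cv2.COLOR_BGR2HSV),(110,120,40),(130,255,160))
n,l,stt,c=cv2.connectedComponentsWithStats(m)
for i in range(1,n):
    if stt[i,4]>300: print(stt[i],c[i].round(1),onz(p,*c[i],.088).round(4))
to((.581,.1795),.066,orient(CASE[2]),s)
E
```

```text
t 16.9833 p [0.5809 0.1731 0.1817] F [ 0.5 -0.1 -0.9] w 0.778
R
 [[ 0.938 -0.009 -0.345]
 [ 0.345 -0.     0.938]
 [-0.009 -1.     0.003]]
[ 555   53   78   81 4857] [593.5  93. ] [0.4309 0.3233 0.088 ]
[ 290   67   76   79 4684] [327.6 106.2] [0.5042 0.1526 0.088 ]
[ 291  183   70   70 3897] [325.6 217.7] [0.5801 0.1794 0.088 ]
w [-0.0031, -0.0087, -0.0089] d [0.0033, 0.1156, 0.0057]
```

View pics/w17.png

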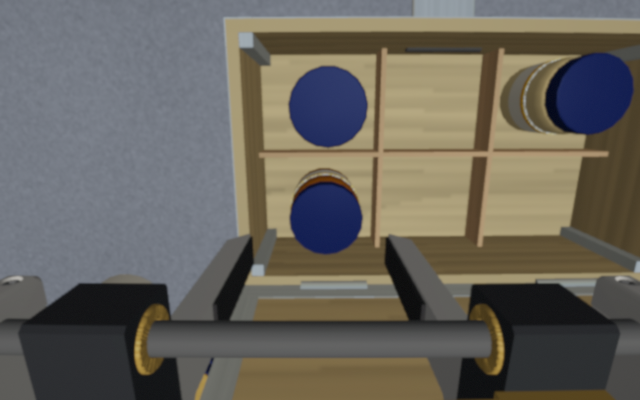

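Request:
drive_tool:
  commands:
    - [[0, -0.009, -0.006], [0.003, 0.01, 0.0057], 0.073]
    - [[0, -0.009, -0.006], [0.003, 0.035, 0.0057], 0.073]
    - [[0, -0.009, -0.006], [0.003, 0.055, 0.0057], 0.073]
    - [[0, -0.009, -0.006], [0.003, 0.055, 0.0057], 0.073]

```text
clock: 17.37
ee_pos: [0.5801, 0.1814, 0.1251]
eef_rot: [-0.694, -0.127, 0.13, 0.696]
contact_force: [-1.1, 0.1, -1.1]
gripper_width: 0.775
```

```bash
python3 - <<'E'
from h import *
s=st()
to((.5805,.1795),.066,orient(CASE[2]),s)
E
```

```text
t 17.3667 p [0.5801 0.1814 0.1251] F [-1.1  0.1 -1.1] w 0.775
R
 [[ 0.934 -0.005 -0.357]
 [ 0.357  0.002  0.934]
 [-0.004 -1.     0.004]]
w [-0.0039, 0.0034, -0.004] d [-0.0001, 0.0591, -0.0022]
```

Request:
drive_tool:
  commands:
    - [[0, 0, 0], [0, 0.02, -0.002], 0.073]
    - [[0, 0, 0], [0, 0.04, -0.002], 0.073]
    - [[0, 0, 0], [0, 0.059, -0.002], 0.073]
    - [[0, 0, 0], [0, 0.059, -0.002], 0.073]
    - [[0, 0, 0], [0, 0.059, -0.002], 0.073]
    - [[0, 0, 0], [0, 0.059, -0.002], 0.05]
    - [[0, 0, 0], [0, 0.059, -0.002], 0.05]
    - [[0, 0, 0], [0, 0.059, -0.002], 0.05]
    - [[0, 0, 0], [0, 0.059, -0.002], 0.05]
    - [[0, 0, 0], [0, 0.059, -0.002], 0.05]

```text
clock: 18.2
ee_pos: [0.5836, 0.1806, 0.0702]
eef_rot: [-0.694, -0.129, 0.127, 0.697]
contact_force: [-0.1, -1.3, 7.1]
gripper_width: 0.613
```

```bash
python3 - <<'E'
from h import *
s=st()
im,p=snap('wrist','w18')
E
```

```text
t 18.2 p [0.5836 0.1806 0.0702] F [-0.1 -1.3  7.1] w 0.613
R
 [[ 0.934  0.002 -0.356]
 [ 0.356  0.004  0.934]
 [ 0.003 -1.     0.003]]
```

View pics/w18.png

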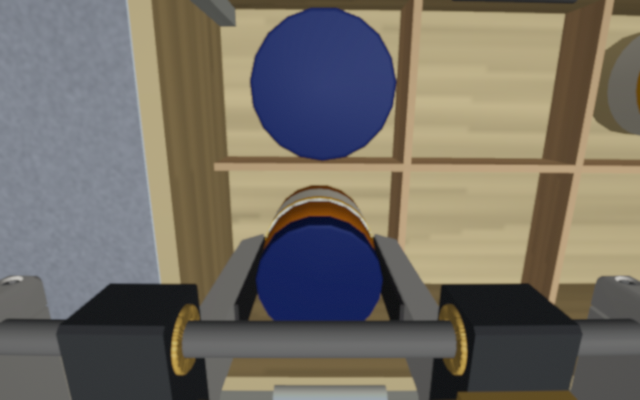

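Request:
drive_tool:
  commands:
    - [[0, 0, 0], [-0.002, -0.01, 0], 0.05]
    - [[0, 0, 0], [-0.003, -0.03, 0], 0.05]
    - [[0, 0, 0], [-0.003, -0.06, 0], 0.05]
    - [[0, 0, 0], [-0.003, -0.095, 0], 0.05]
    - [[0, 0, 0], [-0.003, -0.13, 0], 0.05]
    - [[0, 0, 0], [-0.003, -0.16, 0], 0.05]
    - [[0, 0, 0], [-0.003, -0.16, 0], 0.05]

```text
clock: 18.83
ee_pos: [0.5826, 0.1805, 0.2353]
eef_rot: [-0.693, -0.132, 0.124, 0.698]
contact_force: [1.4, 0.9, -3.6]
gripper_width: 0.617
```

```bash
python3 - <<'E'
from h import *
s=st()
T=(.519,-.2665,np.deg2rad(-25.5))
to(fr(T,-.02,-.045),.22,orient(T[2]))
E
```

```text
t 18.8333 p [0.5826 0.1805 0.2353] F [ 1.4  0.9 -3.6] w 0.617
R
 [[ 0.934  0.009 -0.356]
 [ 0.356  0.008  0.934]
 [ 0.011 -1.     0.004]]
w [-0.0084, 0.8091, 0.0087] d [-0.2651, 0.0107, -0.4117]
```

Request:
drive_tool:
  commands:
    - [[0, 0.1, 0.009], [-0.015, 0, -0.02], 0.05]
    - [[0, 0.2, 0.009], [-0.035, 0, -0.05], 0.05]
    - [[0, 0.3, 0.009], [-0.057, 0, -0.085], 0.05]
    - [[0, 0.4, 0.009], [-0.079, 0, -0.12], 0.05]
    - [[0, 0.5, 0.009], [-0.101, 0, -0.155], 0.05]
    - [[0, 0.6, 0.009], [-0.123, 0, -0.19], 0.05]
    - [[0, 0.7, 0.009], [-0.145, 0, -0.225], 0.05]
    - [[0, 0.8, 0.009], [-0.167, 0, -0.26], 0.05]
    - [[0, 0.809, 0.009], [-0.189, 0, -0.295], 0.05]
    - [[0, 0.809, 0.009], [-0.211, 0, -0.33], 0.05]
    - [[0, 0.809, 0.009], [-0.233, 0, -0.365], 0.05]
    - [[0, 0.809, 0.009], [-0.252, 0, -0.395], 0.05]

```text
clock: 19.83
ee_pos: [0.4828, -0.2827, 0.2262]
eef_rot: [-0.689, 0.161, -0.152, 0.69]
contact_force: [0.4, -0.7, -2.9]
gripper_width: 0.612
```

```bash
python3 - <<'E'
from h import *
s=st()
im,p=snap('wrist','w19')
T=(.519,-.2665,np.deg2rad(-25.5))
to(fr(T,-.02,-.045),.22,orient(T[2]))
E
```

```text
t 19.8333 p [ 0.4828 -0.2827  0.2262] F [ 0.4 -0.7 -2.9] w 0.612
R
 [[ 0.902 -0.012  0.432]
 [-0.432  0.004  0.902]
 [-0.013 -1.    -0.001]]
w [0.0083, -0.0109, -0.0112] d [0.0043, 0.0059, -0.005]
```

View pics/w19.png

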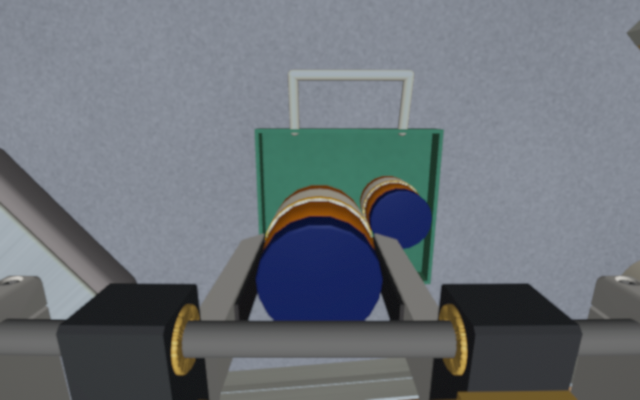

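```bash
python3 - <<'E'
from h import *
p=camera_params('wrist')
a=onz(p,256,130,.028);b=onz(p,442,130,.028);e=b-a;yaw=np.arctan2(e[1],e[0])-np.pi/2
u=np.array([np.cos(yaw),np.sin(yaw)]);print(np.rad2deg(yaw),(a+b)[:2]/2+.085*u)
j=onz(p,401,219,.084); T=(.519,-.2665,np.deg2rad(-25.5)); dd=j[:2]-np.array(T[:2]); c,s=np.cos(T[2]),np.sin(T[2]);print('jar1 in tray',c*dd[0]+s*dd[1],-s*dd[0]+c*dd[1])
to(fr(T,-.005,-.045),.1,orient(T[2]))
E
```

```text
-26.0552980743831 [ 0.51534087 -0.27719565]
jar1 in tray -0.0073675649802613105 0.03256493644946941
w [0.0083, -0.0109, -0.0112] d [0.0206, 0.1257, -0.0038]
```

```bash
python3 - <<'E'
from h import *
s=st(); im,p=snap('wrist','w20')
hsv=cv2.cvtColor(im,cv2.COLOR_BGR2HSV); m=cv2.inRange(hsv,(65,90,30),(95,255,255)); ys,xs=np.nonzero(m)
print(xs.min(),xs.max(),ys.min())
r=ys.min()+2; print(np.nonzero(m[r])[0][[0,-1]])
cv2.imwrite('pics/w20c.png',cv2.resize(im[50:250,220:480],(780,600)))
E
```

```text
t 19.8833 p [ 0.48   -0.2922  0.2259] F [-1.3 -8.5 -3.7] w 0.617
R
 [[ 0.898 -0.014  0.44 ]
 [-0.44  -0.003  0.898]
 [-0.011 -1.    -0.008]]
266 453 126
[266 453]
```

View pics/w20c.png

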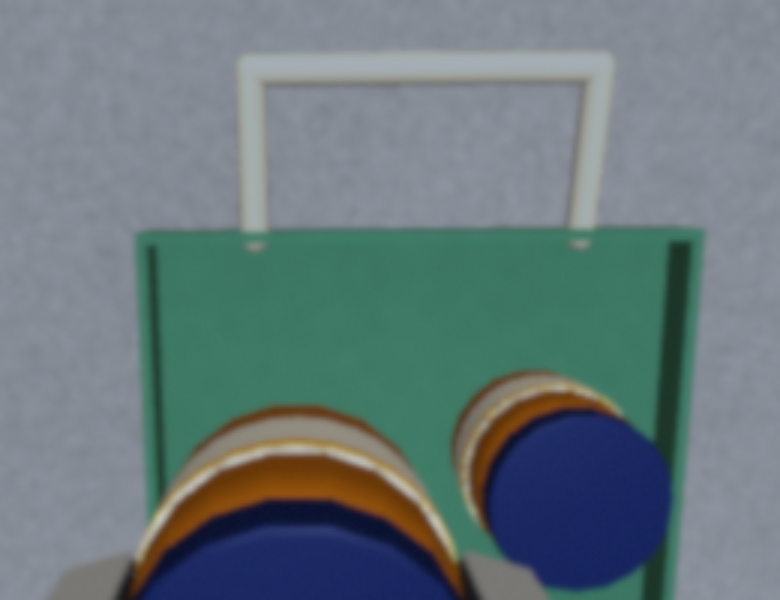

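```bash
python3 - <<'E'
from h import *
s=st(); p=camera_params('wrist'); im,_=snap('wrist','w21')
hsv=cv2.cvtColor(im,cv2.COLOR_BGR2HSV); m=cv2.inRange(hsv,(65,90,30),(95,255,255)); ys,xs=np.nonzero(m)
r=ys.min()+2; x0,x1=np.nonzero(m[r])[0][[0,-1]]; print(x0,x1,r)
a=onz(p,x0-.5,r-1,.028);b=onz(p,x1+.5,r-1,.028);e=b-a;yaw=np.arctan2(e[1],e[0])-np.pi/2
u=np.array([np.cos(yaw),np.sin(yaw)]);print(np.rad2deg(yaw),np.linalg.norm(e),(a+b)[:2]/2+.085*u)
E
```

```text
t 19.9333 p [ 0.4809 -0.2882  0.2258] F [-0.2  0.3 -3.4] w 0.617
R
 [[ 0.898 -0.014  0.44 ]
 [-0.44   0.     0.898]
 [-0.012 -1.    -0.006]]
261 448 130
-26.064656887937176 0.18778834608265332 [ 0.51781233 -0.26724789]
```

```bash
python3 - <<'E'
from h import *
T=(.519,-.2665,np.deg2rad(-25.5))
s=st();to(fr(T,-.005,-.046),.095,orient(T[2]))
E
```

```text
t 19.9833 p [ 0.4824 -0.2836  0.2259] F [ 0.1  1.2 -3.1] w 0.611
R
 [[ 0.9   -0.013  0.437]
 [-0.437  0.004  0.9  ]
 [-0.013 -1.    -0.002]]
w [0.0021, -0.0069, -0.013] d [0.0224, 0.1306, -0.0144]
```

Request:
drive_tool:
  commands:
    - [[0, -0.007, -0.013], [0.021, 0.0, -0.011], 0.05]
    - [[0, -0.007, -0.013], [0.021, 0.025, -0.011], 0.05]
    - [[0, -0.007, -0.013], [0.021, 0.055, -0.011], 0.05]
    - [[0, -0.007, -0.013], [0.021, 0.085, -0.011], 0.05]
    - [[0, -0.007, -0.013], [0.021, 0.11, -0.011], 0.05]
    - [[0, -0.007, -0.013], [0.021, 0.125, -0.011], 0.05]
    - [[0, -0.007, -0.013], [0.021, 0.125, -0.011], 0.05]
    - [[0, -0.007, -0.013], [0.021, 0.125, -0.011], 0.05]
    - [[0, -0.007, -0.013], [0.021, 0.125, -0.011], 0.05]

```text
clock: 20.73
ee_pos: [0.499, -0.2978, 0.1026]
eef_rot: [0.691, -0.152, 0.154, -0.69]
contact_force: [0.6, 0.4, -3.2]
gripper_width: 0.614
```

```bash
python3 - <<'E'
from h import *
T=(.519,-.2665,np.deg2rad(-25.5))
s=st();to(fr(T,-.005,-.046),.066,orient(T[2]),s); im,_=snap('wrist','w22')
E
```

```text
t 20.7333 p [ 0.499  -0.2978  0.1026] F [ 0.6  0.4 -3.2] w 0.614
R
 [[ 0.906  0.003  0.423]
 [-0.423 -0.001  0.906]
 [ 0.003 -1.     0.   ]]
w [-0.0001, 0.0084, 0.0034] d [-0.0006, 0.0366, -0.0091]
```

View pics/w22.png

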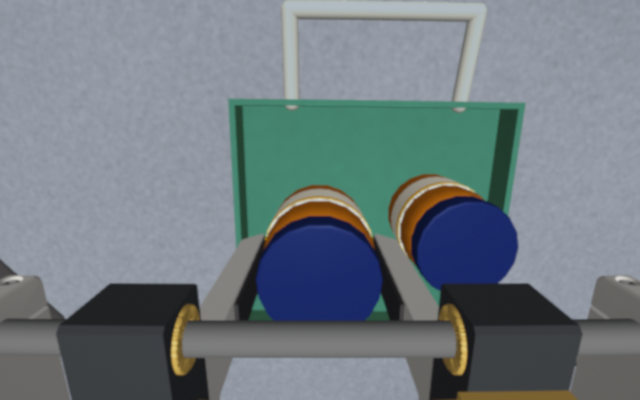

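Request:
drive_tool:
  commands:
    - [[0, 0.008, 0], [0, 0, -0.009], 0.05]
    - [[0, 0.008, 0], [0, 0.005, -0.009], 0.05]
    - [[0, 0.008, 0], [0, 0.012, -0.009], 0.05]
    - [[0, 0.008, 0], [0, 0.018, -0.009], 0.05]
    - [[0, 0.008, 0], [0, 0.024, -0.009], 0.05]
    - [[0, 0.008, 0], [0, 0.029, -0.009], 0.05]
    - [[0, 0.008, 0], [0, 0.032, -0.009], 0.05]
    - [[0, 0.008, 0], [0, 0.034, -0.009], 0.05]
    - [[0, 0.008, 0], [0, 0.034, -0.009], 0.05]
    - [[0, 0.008, 0], [0, 0.034, -0.009], 0.05]

```text
clock: 21.62
ee_pos: [0.4943, -0.3067, 0.0676]
eef_rot: [0.69, -0.156, 0.157, -0.689]
contact_force: [0.8, -0.6, -3.4]
gripper_width: 0.618
```

Request:
drive_tool:
  commands:
    - [[0, 0, 0], [0, 0.001, 0], 0.05]
    - [[0, 0, 0], [0, 0.002, 0], 0.05]
    - [[0, 0, 0], [0, 0.0025, 0], 0.05]
    - [[0, 0, 0], [0, 0.0025, 0], 0.05]

```text
clock: 21.95
ee_pos: [0.4946, -0.3069, 0.0662]
eef_rot: [0.69, -0.155, 0.157, -0.689]
contact_force: [-1.7, 0.4, 4.0]
gripper_width: 0.614
```

Request:
drive_tool:
  commands:
    - [[0, 0, 0], [0, 0, 0], 0.064]
    - [[0, 0, 0], [0, 0, 0], 0.07]
    - [[0, 0, 0], [0, 0, 0], 0.072]
    - [[0, 0, 0], [0, 0, 0], 0.072]
    - [[0, 0, 0], [0, -0.01, 0], 0.072]
    - [[0, 0, 0], [0, -0.03, 0], 0.072]
    - [[0, 0, 0], [0, -0.06, 0], 0.072]
    - [[0, 0, 0], [0, -0.1, 0], 0.072]
    - [[0, 0, 0], [0, -0.14, 0], 0.072]
    - [[0, 0, 0], [0, -0.16, 0], 0.072]
    - [[0, 0, 0], [0, -0.16, 0], 0.072]
    - [[0, 0, 0], [0, -0.16, 0], 0.072]

```text
clock: 22.95
ee_pos: [0.4945, -0.3069, 0.2269]
eef_rot: [0.69, -0.155, 0.158, -0.689]
contact_force: [-0.3, 0.3, 0.1]
gripper_width: 0.768
```

```bash
python3 - <<'E'
from h import *
s=st(); im,_=snap('wrist','w23'); a,_=snap('scene','s23'); d,_=snap('side','d23')
cv2.imwrite('pics/d23c.png',cv2.resize(d[180:350,310:540],(780,576)))
to(fr((.519,-.2665,np.deg2rad(-25.5)),-.2,0),.226,orient(np.deg2rad(-25.5)))
E
```

```text
t 22.95 p [ 0.4945 -0.3069  0.2269] F [-0.3  0.3  0.1] w 0.768
R
 [[ 0.902  0.004  0.431]
 [-0.431 -0.003  0.902]
 [ 0.005 -1.    -0.001]]
w [0.0004, -0.0008, -0.0009] d [-0.1935, -0.0021, 0.0468]
```

View pics/w23.png

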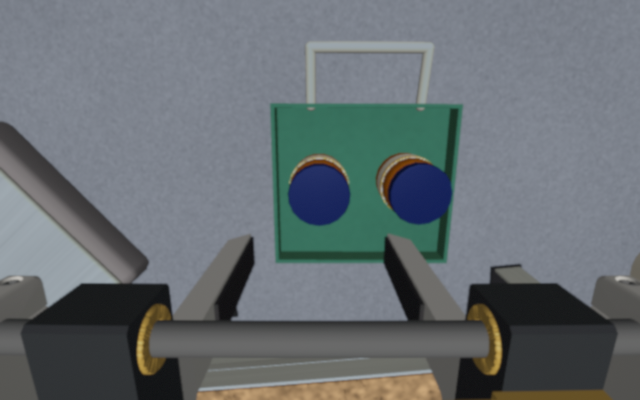

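View pics/d23c.png

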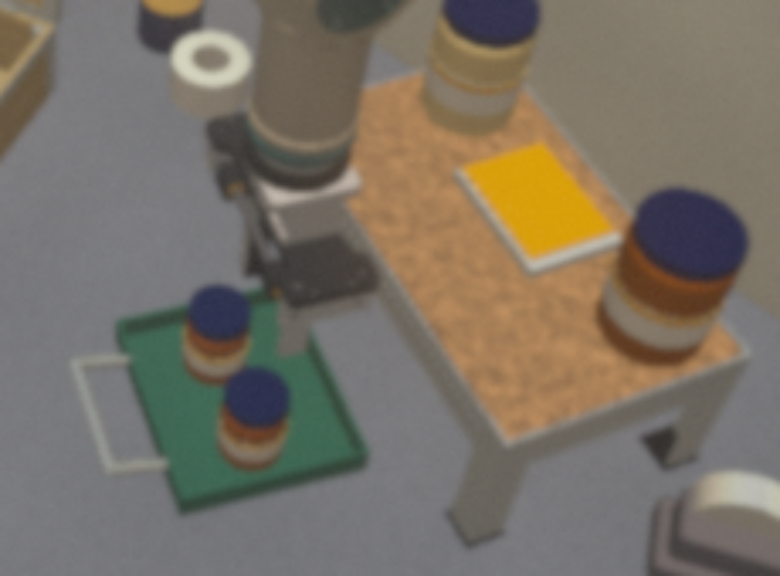

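```bash
cat >> h.py <<'E'
RIS=(.6295,-.3145,np.deg2rad(-20.1))
def traymeas(f,bar=True):
    s=sense(); p=camera_params('wrist'); im,_=snap('wrist',f)
    hsv=cv2.cvtColor(im,cv2.COLOR_BGR2HSV); m=cv2.inRange(hsv,(65,90,30),(95,255,255)); ys,xs=np.nonzero(m)
    r=ys.min()+3; x0,x1=np.nonzero(m[r])[0][[0,-1]]
    # front edge slope: topmost green per column
    cols=np.arange(x0+8,x1-8,4); t=np.array([np.argmax(m[:,c]>0) for c in cols]); k=np.polyfit(cols,t,1)
    a=onz(p,x0-.5,np.polyval(k,x0)-.5,.028);b=onz(p,x1+.5,np.polyval(k,x1)-.5,.028);e=b-a;yaw=np.arctan2(e[1],e[0])-np.pi/2
    u=np.array([np.cos(yaw),np.sin(yaw)]);c=(a+b)[:2]/2+.085*u
    print('px',x0,x1,k.round(3),'tray',np.rad2deg(yaw).round(2),np.linalg.norm(e).round(4),c.round(4))
    d=c-np.array(RIS[:2]); cc,ss=np.cos(RIS[2]),np.sin(RIS[2]); print('in riser',(cc*d[0]+ss*d[1]).round(4),(-ss*d[0]+cc*d[1]).round(4),np.rad2deg(yaw-RIS[2]).round(2))
    return (c[0],c[1],yaw)
E
python3 - <<'E'
from h import *
T=traymeas('w24')
to(fr(T,-.172,0),.15,orient(T[2]))
E
```

```text
px 271 462 [8.0000e-03 1.0471e+02] tray -25.88 0.1879 [ 0.5176 -0.2661]
in riser -0.1217 0.007 -5.78
w [0.0003, 0.0059, -0.0011] d [-0.1669, 0.0738, 0.0477]
```

Request:
drive_tool:
  commands:
    - [[0, 0, 0], [-0.03, 0, 0.01], 0.07]
    - [[0, 0, 0], [-0.065, 0, 0.02], 0.07]
    - [[0, 0, 0], [-0.1, 0, 0.03], 0.07]
    - [[0, 0, 0], [-0.135, 0.02, 0.04], 0.07]
    - [[0, 0, 0], [-0.165, 0.045, 0.0477], 0.07]
    - [[0, 0, 0], [-0.167, 0.074, 0.0477], 0.07]
    - [[0, 0, 0], [-0.167, 0.074, 0.0477], 0.07]
    - [[0, 0, 0], [-0.167, 0.074, 0.0477], 0.07]
    - [[0, 0, 0], [-0.167, 0.074, 0.0477], 0.07]

```text
clock: 23.9
ee_pos: [0.3654, -0.1922, 0.1512]
eef_rot: [0.69, -0.155, 0.157, -0.689]
contact_force: [0.8, -0.2, 0.4]
gripper_width: 0.749
```

```bash
python3 - <<'E'
from h import *
s=st();print(s['q']); im,_=snap('wrist','w25')
T=(.518,-.266,np.deg2rad(-25.6))
to(fr(T,-.172,0),.041,orient(T[2]),s)
E
```

```text
t 23.9 p [ 0.3654 -0.1922  0.1512] F [ 0.8 -0.2  0.4] w 0.749
R
 [[ 0.902  0.003  0.431]
 [-0.431 -0.002  0.902]
 [ 0.003 -1.    -0.   ]]
[ 0.58341355  0.44470465 -0.2279589   2.22752268  0.21091962  0.48548038
  1.31486458]
w [0.0003, 0.0007, 0.0032] d [-0.0029, 0.1102, -0.0006]
```

View pics/w25.png

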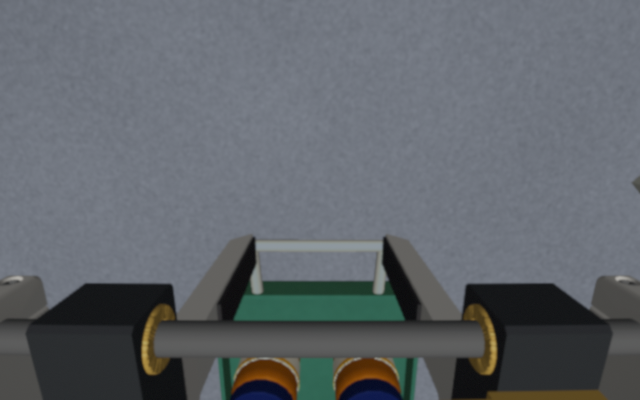

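Request:
drive_tool:
  commands:
    - [[0, 0, 0], [-0.002, 0.03, 0], 0.07]
    - [[0, 0, 0], [-0.002, 0.06, 0], 0.07]
    - [[0, 0, 0], [-0.002, 0.09, 0], 0.07]
    - [[0, 0, 0], [-0.002, 0.11, 0], 0.07]
    - [[0, 0, 0], [-0.002, 0.11, 0], 0.07]
    - [[0, 0, 0], [-0.002, 0.11, 0], 0.07]

```text
clock: 24.45
ee_pos: [0.3637, -0.1918, 0.0398]
eef_rot: [0.69, -0.155, 0.158, -0.689]
contact_force: [0.2, 0.3, 0.8]
gripper_width: 0.745
```

```bash
python3 - <<'E'
from h import *
s=st();print(s['q']); im,_=snap('wrist','w26'); d,_=snap('side','d26')
cv2.imwrite('pics/d26c.png',cv2.resize(d[180:350,260:490],(780,576)))
E
```

```text
t 24.45 p [ 0.3637 -0.1918  0.0398] F [0.2 0.3 0.8] w 0.745
R
 [[ 0.902  0.003  0.432]
 [-0.432 -0.002  0.902]
 [ 0.003 -1.    -0.   ]]
[ 0.61092213  0.69730504 -0.2812096   2.30624962  0.86807138  0.23630627
  0.66397601]
```

View pics/w26.png

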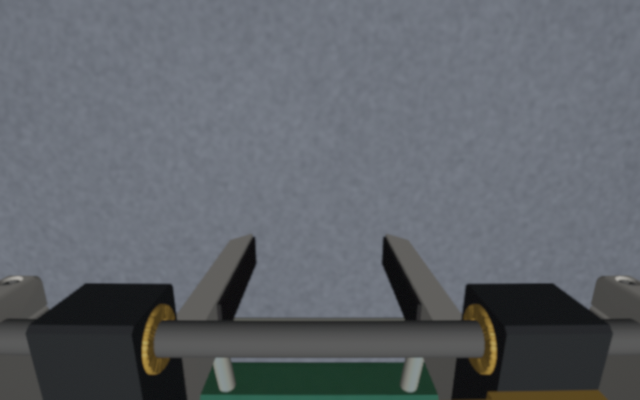

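View pics/d26c.png

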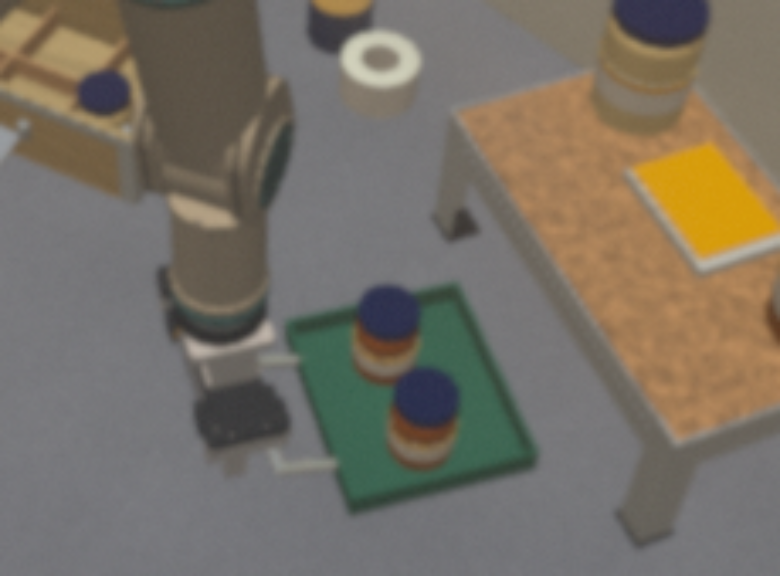

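```bash
cat >> h.py <<'E'
def inv(f,p):
    d=np.array(p)-np.array(f[:2]);c,s=np.cos(f[2]),np.sin(f[2]);return np.array([c*d[0]+s*d[1],-s*d[0]+c*d[1]])
def pushplan(T0,goal,rows,off=-.148,yawfrac=.6,z=.040):
    # T0 tray world pose; goal in riser frame (x,y,yaw); rows: list of distances along
    s=sense();C=R.from_quat(s['eef_rot']).as_matrix()
    a=np.array([*inv(RIS,T0[:2]),T0[2]-RIS[2]]);b=np.array(goal);L=b[0]-a[0];print('start',a.round(4),'L',L.round(4))
    for r in rows:
        f=r/L; g=min(1,f/yawfrac); q=a+np.array([r,(b[1]-a[1])*g,(b[2]-a[2])*g])
        W=(*fr(RIS,q[0],q[1]),q[2]+RIS[2]); h=fr(W,off,0)
        d=C.T@(np.array([*h,z])-s['ee_pos']); w=R.from_matrix(C.T@orient(W[2])).as_rotvec()
        print(r,'wy',w[1].round(3),'d',d.round(4).tolist())
E
python3 - <<'E'
from h import *
pushplan((.518,-.266,np.deg2rad(-25.6)),(.094,0,0),[0,.01,.02,.03,.04,.05,.06,.07,.08,.09])
E
```

```text
start [-0.1214  0.0072 -0.096 ] L 0.2154
0 wy -0.0 d [0.0231, 0.0009, -0.0001]
0.01 wy -0.007 d [0.0331, 0.0009, -0.0008]
0.02 wy -0.015 d [0.0432, 0.0009, -0.0014]
0.03 wy -0.022 d [0.0532, 0.001, -0.0021]
0.04 wy -0.03 d [0.0632, 0.001, -0.0028]
0.05 wy -0.037 d [0.0733, 0.0011, -0.0035]
0.06 wy -0.045 d [0.0833, 0.0011, -0.0042]
0.07 wy -0.052 d [0.0934, 0.0011, -0.0049]
0.08 wy -0.059 d [0.1034, 0.0012, -0.0056]
0.09 wy -0.067 d [0.1135, 0.0012, -0.0063]
```

Request:
drive_tool:
  commands:
    - [[0, 0, 0], [0.01, 0, 0], 0.07]
    - [[0, 0, 0], [0.018, 0, 0], 0.07]
    - [[0, 0, 0], [0.023, 0, 0], 0.07]
    - [[0, -0.004, 0], [0.028, 0, -0.0004], 0.07]
    - [[0, -0.007, 0], [0.033, 0, -0.0008], 0.07]
    - [[0, -0.011, 0], [0.038, 0, -0.001], 0.07]
    - [[0, -0.015, 0], [0.043, 0, -0.0014], 0.07]
    - [[0, -0.018, 0], [0.048, 0, -0.0018], 0.07]
    - [[0, -0.022, 0], [0.053, 0, -0.002], 0.07]
    - [[0, -0.026, 0], [0.058, 0, -0.0025], 0.07]
    - [[0, -0.03, 0], [0.063, 0, -0.0028], 0.07]
    - [[0, -0.03, 0], [0.063, 0, -0.0028], 0.07]

```text
clock: 25.55
ee_pos: [0.4145, -0.2206, 0.0409]
eef_rot: [0.693, -0.148, 0.145, -0.691]
contact_force: [-5.4, 2.0, 2.4]
gripper_width: 0.75
```

```bash
python3 - <<'E'
from h import *
s=st();print(s['q']); im,_=snap('scene','s27'); d,_=snap('side','d27')
cv2.imwrite('pics/d27c.png',np.vstack([cv2.resize(d[200:350,290:520],(800,300*1)),cv2.resize(im[130:290,60:290],(800,300))]))
E
```

```text
t 25.55 p [ 0.4145 -0.2206  0.0409] F [-5.4  2.   2.4] w 0.75
R
 [[ 0.914 -0.005  0.405]
 [-0.405 -0.002  0.914]
 [-0.004 -1.    -0.004]]
[ 0.71095573  0.74535745 -0.42170825  2.14390924  0.77685304  0.41238533
  0.81159919]
```

View pics/d27c.png

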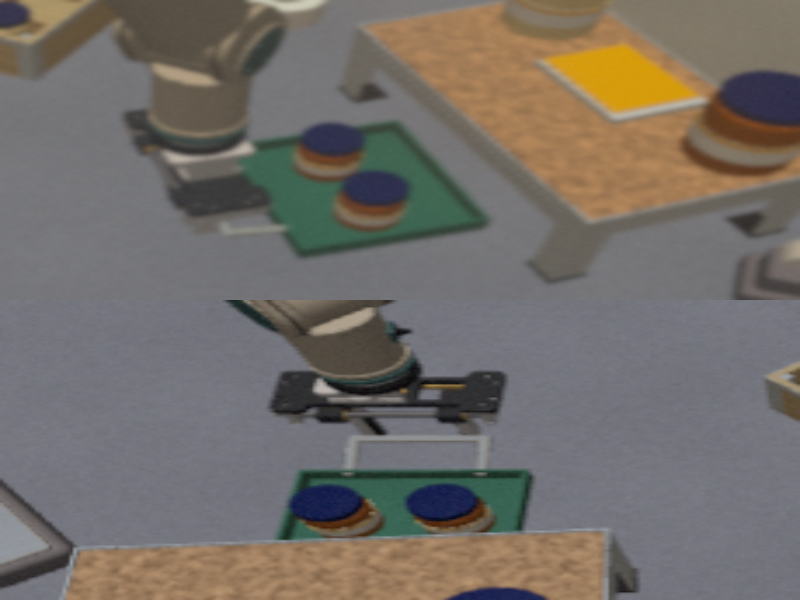

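```bash
cat >> h.py <<'E'
def trayscene(f):
    p=camera_params('scene'); im,_=snap('scene',f)
    hsv=cv2.cvtColor(im,cv2.COLOR_BGR2HSV); m=cv2.inRange(hsv,(70,90,30),(90,255,200)); m[:150]=0; m[:,:90]=0; m[:,260:]=0
    n,l,stt,c=cv2.connectedComponentsWithStats(m)
    # front edge: topmost green per column
    ys,xs=np.nonzero(m); top={}
    cols=np.unique(xs); t=np.array([ys[xs==c].min() for c in cols]); med=np.median(t)
    k=np.polyfit(cols[abs(t-med)<6],t[abs(t-med)<6],1); good=cols[abs(t-np.polyval(k,cols))<3]; x0,x1=good.min(),good.max()
    a=onz(p,x0-.5,np.polyval(k,x0)-.5,.028);b=onz(p,x1+.5,np.polyval(k,x1)-.5,.028);e=b-a;yaw=np.arctan2(e[1],e[0])-np.pi/2
    u=np.array([np.cos(yaw),np.sin(yaw)]);c=(a+b)[:2]/2+.085*u
    print('px',x0,x1,k.round(3),'tray',np.rad2deg(yaw).round(2),'w',np.linalg.norm(e).round(4),c.round(4),'riser',inv(RIS,c).round(4),np.rad2deg(yaw-RIS[2]).round(2))
    return (c[0],c[1],yaw)
E
python3 - <<'E'
from h import *
T=trayscene('s28')
s=sense();print(inv(T,s['ee_pos'][:2]))
E
```

```text
px 146 211 [-4.00000e-03  2.21927e+02] tray -23.88 w 0.1901 [ 0.5542 -0.2831] riser [-0.0815  0.0036] -3.78
[-0.1530426   0.00054247]
```

```bash
python3 - <<'E'
from h import *
pushplan((.5542,-.2831,np.deg2rad(-23.9)),(.094,0,0),[0,.01,.02,.03,.04,.05,.06,.07,.08,.09],off=-.152)
E
```

```text
start [-0.0815  0.0036 -0.0663] L 0.1755
0 wy -0.0 d [0.001, 0.0009, -0.0005]
0.01 wy -0.007 d [0.011, 0.0008, -0.0012]
0.02 wy -0.013 d [0.021, 0.0008, -0.0018]
0.03 wy -0.019 d [0.0311, 0.0008, -0.0024]
0.04 wy -0.025 d [0.0411, 0.0007, -0.0031]
0.05 wy -0.032 d [0.0511, 0.0007, -0.0037]
0.06 wy -0.038 d [0.0611, 0.0007, -0.0043]
0.07 wy -0.044 d [0.0712, 0.0006, -0.005]
0.08 wy -0.051 d [0.0812, 0.0006, -0.0056]
0.09 wy -0.057 d [0.0913, 0.0005, -0.0062]
```

Request:
drive_tool:
  commands:
    - [[0, -0.003, 0], [0.005, 0, -0.0006], 0.07]
    - [[0, -0.007, 0], [0.011, 0, -0.0012], 0.07]
    - [[0, -0.011, 0], [0.018, 0, -0.0016], 0.07]
    - [[0, -0.015, 0], [0.025, 0, -0.002], 0.07]
    - [[0, -0.02, 0], [0.032, 0, -0.0025], 0.07]
    - [[0, -0.024, 0], [0.039, 0, -0.003], 0.07]
    - [[0, -0.029, 0], [0.046, 0, -0.0034], 0.07]
    - [[0, -0.033, 0], [0.053, 0, -0.0038], 0.07]
    - [[0, -0.038, 0], [0.061, 0, -0.0043], 0.07]
    - [[0, -0.042, 0], [0.068, 0, -0.0048], 0.07]
    - [[0, -0.047, 0], [0.075, 0, -0.0052], 0.07]
    - [[0, -0.051, 0], [0.081, 0, -0.0056], 0.07]

```text
clock: 26.7
ee_pos: [0.4856, -0.258, 0.0409]
eef_rot: [0.696, -0.131, 0.126, -0.695]
contact_force: [-8.8, 2.9, 4.5]
gripper_width: 0.747
```

```bash
python3 - <<'E'
from h import *
st()
T=trayscene('s29')
s=sense();print(inv(T,s['ee_pos'][:2]))
im=cv2.imread('pics/s29.png');cv2.imwrite('pics/s29c.png',cv2.resize(im[130:300,60:290],(800,590)))
d,_=snap('side','d29');cv2.imwrite('pics/d29c.png',cv2.resize(d[190:350,290:520],(800,556)))
E
```

```text
t 26.7 p [ 0.4856 -0.258   0.0409] F [-8.8  2.9  4.5] w 0.747
R
 [[ 0.934 -0.007  0.358]
 [-0.358 -0.001  0.934]
 [-0.007 -1.    -0.003]]
px 140 208 [-5.20000e-02  2.56085e+02] tray -20.94 w 0.1921 [ 0.6293 -0.3138] riser [-0.0004  0.0006] -0.84
[-0.15200263  0.00074337]
```

View pics/s29c.png

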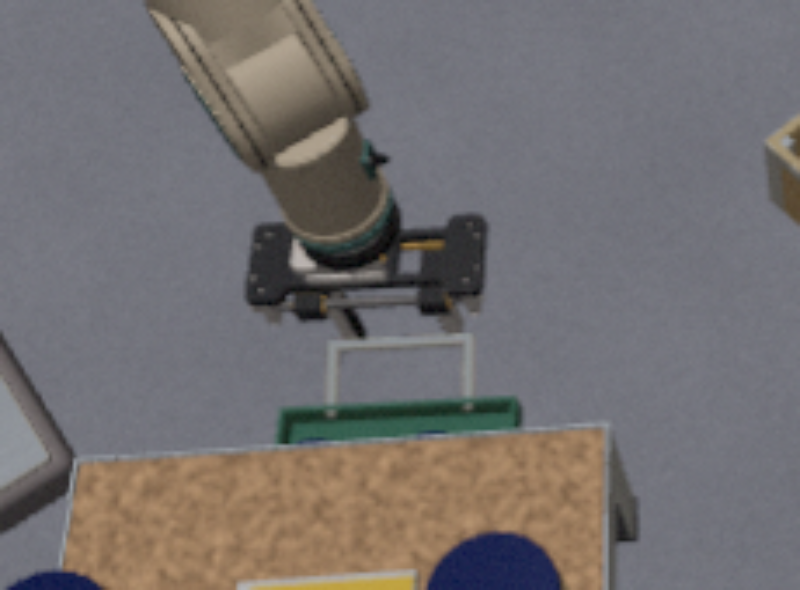

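View pics/d29c.png

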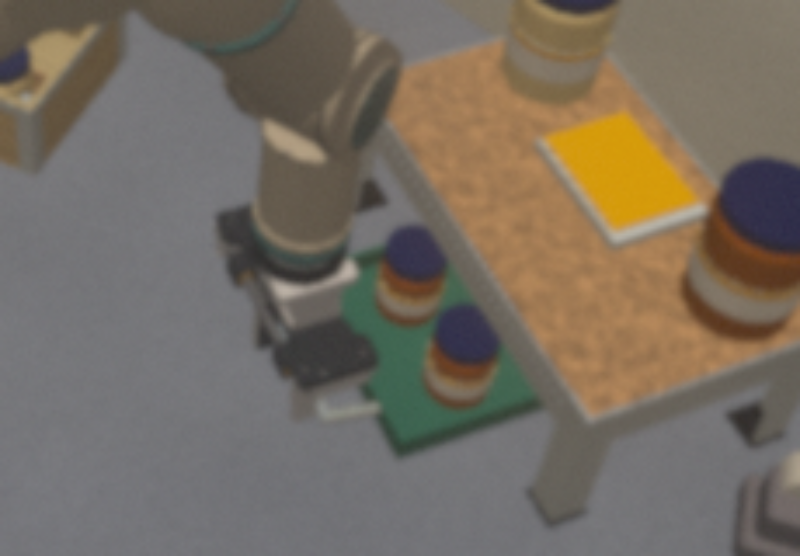

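Request:
drive_tool:
  commands:
    - [[0, -0.002, 0], [0.006, 0, 0], 0.07]
    - [[0, -0.004, 0], [0.012, 0, 0], 0.07]
    - [[0, -0.006, 0], [0.018, 0, -0.0002], 0.07]
    - [[0, -0.008, 0], [0.025, 0, -0.0003], 0.07]
    - [[0, -0.01, 0], [0.032, 0, -0.0004], 0.07]
    - [[0, -0.012, 0], [0.039, 0, -0.0005], 0.07]
    - [[0, -0.014, 0], [0.046, 0, -0.0006], 0.07]
    - [[0, -0.014, 0], [0.053, 0, -0.0006], 0.07]
    - [[0, -0.014, 0], [0.06, 0, -0.0006], 0.07]
    - [[0, -0.014, 0], [0.066, 0, -0.0005], 0.07]
    - [[0, -0.014, 0], [0.07, 0, -0.0005], 0.07]
    - [[0, -0.014, 0], [0.07, 0, -0.0005], 0.07]

```text
clock: 27.8
ee_pos: [0.5537, -0.284, 0.0409]
eef_rot: [0.697, -0.124, 0.123, -0.696]
contact_force: [-3.2, 1.4, -1.0]
gripper_width: 0.745
```

```bash
python3 - <<'E'
from h import *
s=st(); print('hand in riser',inv(RIS,s['ee_pos'][:2]))
p=camera_params('scene')
im,_=snap('scene','s30');cv2.imwrite('pics/s30c.png',cv2.resize(im[170:290,60:290],(800,417)))
d,_=snap('side','d30');cv2.imwrite('pics/d30c.png',cv2.resize(d[190:350,290:520],(800,556)))
E
```

```text
t 27.8 p [ 0.5537 -0.284   0.0409] F [-3.2  1.4 -1. ] w 0.745
R
 [[ 0.939 -0.002  0.344]
 [-0.344 -0.001  0.939]
 [-0.001 -1.    -0.002]]
hand in riser [-0.08169694  0.0026212 ]
```

View pics/s30c.png

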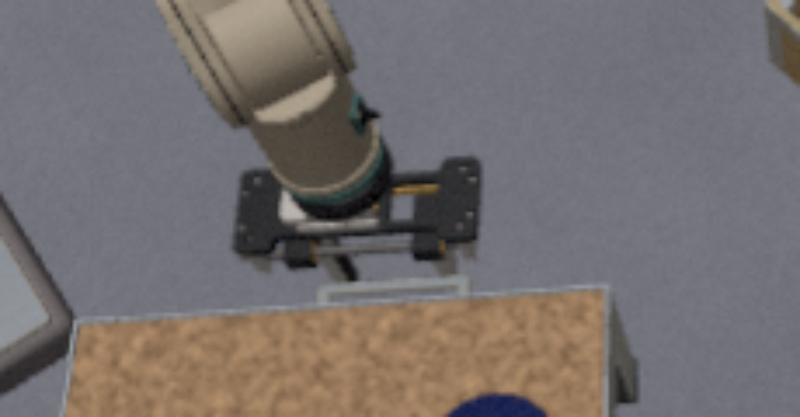

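View pics/d30c.png

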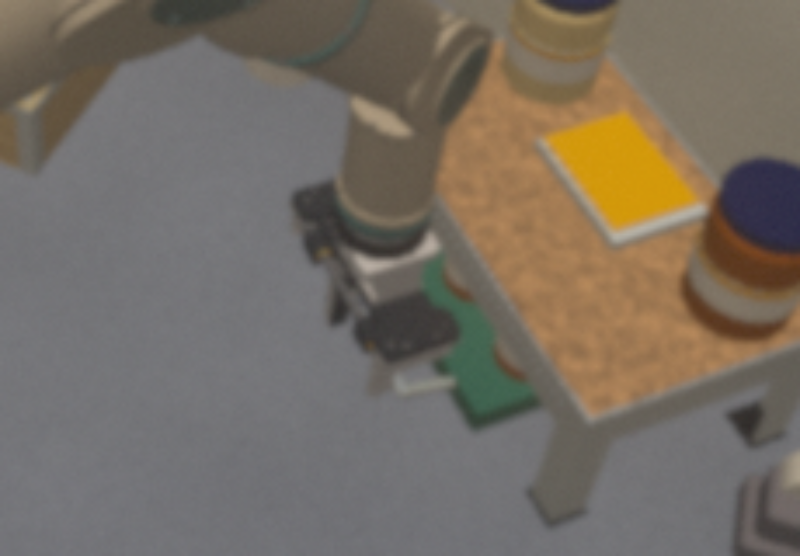

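```bash
python3 - <<'E'
from h import *
p=camera_params('scene')
k=800/230
# bar top centre line
a=onz(p,60+320/k,170+292/k,.037);b=onz(p,60+467/k,170+283/k,.037)
e=b-a;print(np.linalg.norm(e),np.rad2deg(np.arctan2(e[1],e[0]))-90+20.1,inv(RIS,a[:2]),inv(RIS,b[:2]))
d=camera_params('side')
# tray right rim front corner in side crop, bar end
k2=800/230
print(inv(RIS,onz(d,290+475/k2,190+422/(556/160),.0)[:2]), inv(RIS,onz(d,290+585/k2,190+418/k2,.110)[:2]))
E
```

```text
0.11598333358394854 -0.2343643994315343 [-0.06312177 -0.05511761] [-0.06264735  0.06086475]
[-0.00994109 -0.08649182] [ 0.02280848 -0.16613529]
```

Request:
drive_tool:
  commands:
    - [[0, 0, 0], [0.006, 0, 0], 0.07]
    - [[0, 0, 0], [0.012, 0, 0], 0.07]
    - [[0, 0, 0], [0.018, 0, 0], 0.07]
    - [[0, 0, 0], [0.022, 0, 0], 0.07]
    - [[0, 0, 0], [0.025, 0, 0], 0.07]
    - [[0, 0, 0], [0.025, 0, 0], 0.07]
    - [[0, 0, 0], [0.02, 0, 0], 0.07]
    - [[0, 0, 0], [-0.02, 0, 0], 0.07]
    - [[0, 0, 0], [-0.06, 0, 0], 0.07]
    - [[0, 0, 0], [-0.08, -0.03, 0], 0.07]

```text
clock: 28.73
ee_pos: [0.4736, -0.2542, 0.068]
eef_rot: [-0.696, 0.125, -0.121, 0.697]
contact_force: [-1.3, -0.3, 0.8]
gripper_width: 0.748
```

```bash
python3 - <<'E'
from h import *
s=st(); print('hand in riser',inv(RIS,s['ee_pos'][:2]))
im,_=snap('scene','s31');cv2.imwrite('pics/s31c.png',cv2.resize(im[170:290,60:290],(800,417)))
d,_=snap('side','d31');cv2.imwrite('pics/d31c.png',cv2.resize(d[190:350,290:520],(800,556)))
snap('wrist','w31')
E
```

```text
t 28.7333 p [ 0.4736 -0.2542  0.068 ] F [-1.3 -0.3  0.8] w 0.748
R
 [[ 0.939 -0.006  0.343]
 [-0.343  0.002  0.939]
 [-0.006 -1.    -0.   ]]
hand in riser [-0.16710159  0.00311046]
```

View pics/s31c.png

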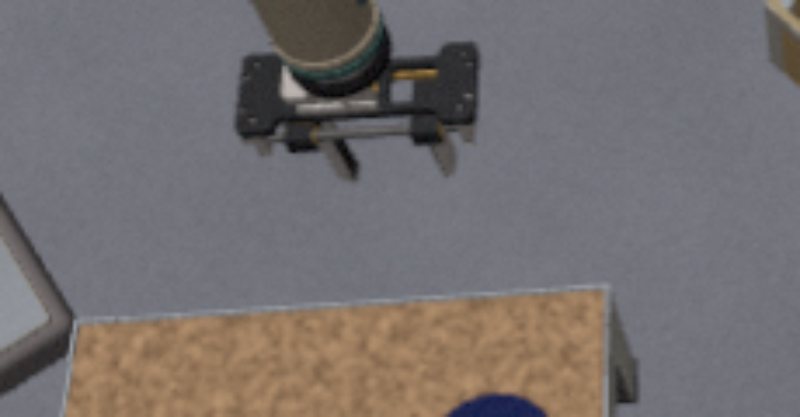

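View pics/d31c.png

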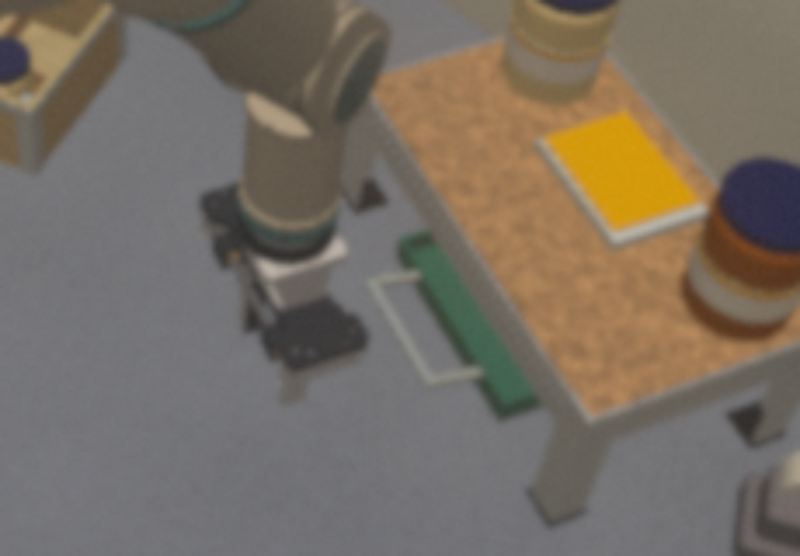

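View pics/w31.png

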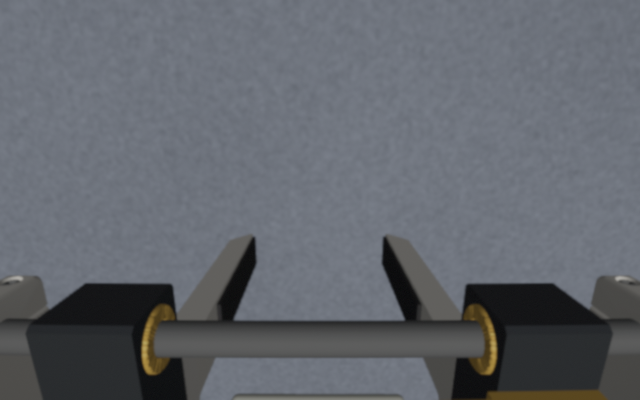

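```bash
python3 - <<'E'
from h import *
d=cv2.imread('pics/d31.png');cv2.imwrite('pics/d31z.png',cv2.resize(d[240:350,380:480],(545*1,600),interpolation=2))
E
```

```text
(no output)
```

View pics/d31z.png

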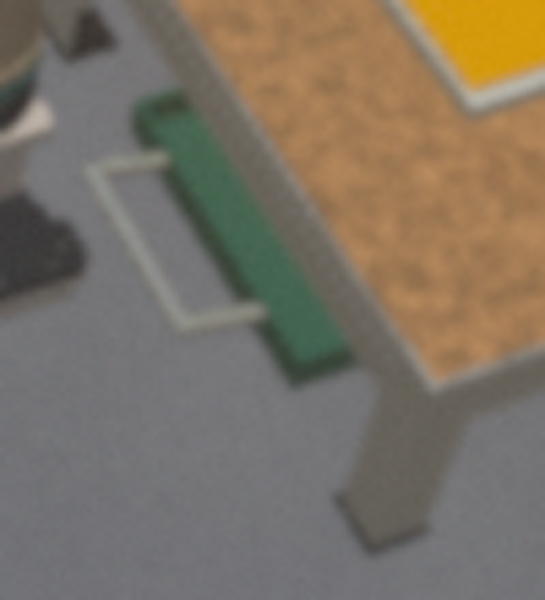

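```bash
python3 - <<'E'
from h import *
d=camera_params('side')
f=lambda u,v,z: inv(RIS,onz(d,380+u/5.45,240+v/5.4545,z)[:2]).round(4)
print('foot',f(338,495,0),f(375,552,0),f(428,530,0),'left foot',f(72,58,0))
print('deck corner top',f(430,390,.156),'beam bottom corner',f(378,372,.110) )
print('tray bottom fr',f(297,385,0),'rim top fr',f(290,367,.028),'rim top fl',f(133,108,.028))
print('bar',f(92,165,.037),f(180,328,.037))
E
```

```text
foot [-0.     -0.1581] [ 0.0009 -0.1934] [ 0.0334 -0.1926] left foot [0.0018 0.156 ]
deck corner top [-0.0017 -0.1909] beam bottom corner [ 0.0037 -0.1522]
tray bottom fr [ 0.0136 -0.0924] rim top fr [ 0.0027 -0.0946] rim top fl [0.0055 0.0907]
bar [-0.0397  0.0571] [-0.0448 -0.0565]
```

Request:
drive_tool:
  commands:
    - [[0, 0, 0], [0.015, 0.014, -0.002], 0.07]
    - [[0, 0, 0], [0.04, 0.028, -0.002], 0.07]
    - [[0, 0, 0], [0.07, 0.028, -0.002], 0.07]
    - [[0, 0, 0], [0.095, 0.028, -0.002], 0.07]
    - [[0, 0, 0], [0.102, 0.028, -0.002], 0.07]
    - [[0, 0, 0], [0.107, 0.028, -0.002], 0.07]
    - [[0, 0, 0], [0.11, 0.028, -0.002], 0.07]
    - [[0, 0, 0], [0.113, 0.028, -0.002], 0.07]
    - [[0, 0, 0], [0.113, 0.028, -0.002], 0.07]

```text
clock: 29.63
ee_pos: [0.5819, -0.2957, 0.0426]
eef_rot: [0.697, -0.125, 0.121, -0.696]
contact_force: [-7.1, 3.8, 4.6]
gripper_width: 0.744
```

```bash
python3 - <<'E'
from h import *
s=st(); print('hand in riser',inv(RIS,s['ee_pos'][:2]))
E
```

```text
t 29.6333 p [ 0.5819 -0.2957  0.0426] F [-7.1  3.8  4.6] w 0.744
R
 [[ 0.939 -0.005  0.343]
 [-0.343  0.     0.939]
 [-0.005 -1.    -0.002]]
hand in riser [-0.05115181  0.00130081]
```

Request:
drive_tool:
  commands:
    - [[0, 0, 0], [-0.01, 0, 0], 0.07]
    - [[0, 0, 0], [-0.04, 0, 0], 0.07]
    - [[0, 0, 0], [-0.08, -0.01, 0], 0.05]
    - [[0, 0, 0], [-0.11, -0.04, 0], 0.03]
    - [[0, 0, 0], [-0.12, -0.08, 0.02], 0]
    - [[0, 0, 0], [-0.12, -0.12, 0.05], 0]
    - [[0, 0, 0], [-0.12, -0.16, 0.08], 0]
    - [[0, 0, 0], [-0.12, -0.2, 0.12], 0]
    - [[0, 0, 0], [-0.12, -0.24, 0.15], 0]
    - [[0, 0, 0], [-0.12, -0.28, 0.18], 0]
    - [[0, 0, 0], [-0.12, -0.3, 0.2], 0]
    - [[0, 0, 0], [-0.12, -0.3, 0.2], 0]

```text
clock: 30.63
ee_pos: [0.5417, -0.066, 0.3453]
eef_rot: [0.697, -0.121, 0.125, -0.696]
contact_force: [1.2, -0.1, 0.1]
gripper_width: 0.073
```

```bash
python3 - <<'E'
from h import *
s=st();print(s['q'])
im,_=snap('scene','s32')
d,p=snap('side','d32');cv2.imwrite('pics/d32z.png',cv2.resize(d[240:350,380:480],(545*1,600),interpolation=2))
# target behind lid
to(fr(CASE,.165,0),.36,orient(CASE[2]-np.pi/2))
E
```

```text
t 30.6333 p [ 0.5417 -0.066   0.3453] F [ 1.2 -0.1  0.1] w 0.073
R
 [[ 0.939  0.005  0.343]
 [-0.343 -0.002  0.939]
 [ 0.006 -1.    -0.   ]]
[ 0.59969534  0.45120215 -0.80082903  1.63644537  0.34613112  1.19596178
  0.94223134]
w [-0.0111, 0.8657, 0.0106] d [-0.0141, -0.0096, 0.391]
```

View pics/d32z.png

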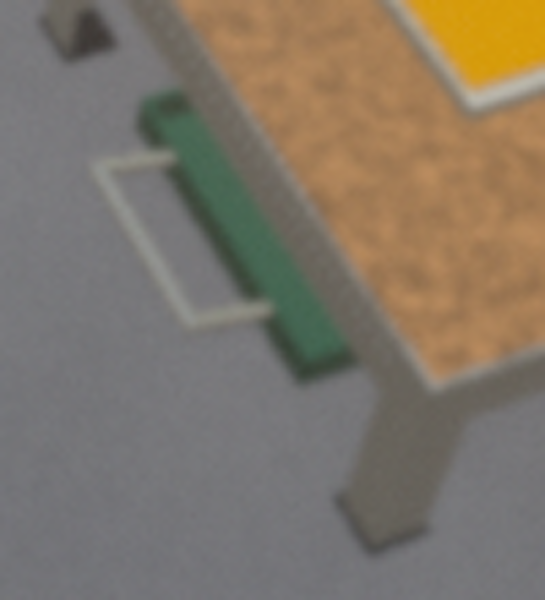

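View pics/s32.png

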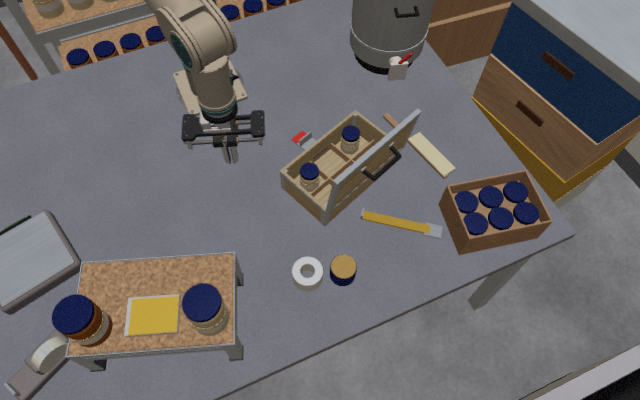

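```bash
python3 - <<'E'
from h import *
d=camera_params('side')
f=lambda u,v,z: inv(RIS,onz(d,380+u/5.45,240+v/5.4545,z)[:2]).round(4)
print('tray bottom fr',f(303,383,0),'bar',f(97,167,.037),f(190,326,.037))
p=camera_params('scene')
for th in (90,95,100):
    a=np.deg2rad(th)+np.arctan2(.05,.125); r=np.hypot(.05,.125); x=.093-r*np.cos(a); z=.096+r*np.sin(a)
    print(th,x.round(4),z.round(4),[proj(p,[*fr(CASE,x,y),z]).round(1) for y in (-.05,.05)])
to((.658,.3095),.37,orient(CASE[2]-np.pi/2))
im=cv2.imread('pics/s32.png');cv2.imwrite('pics/s32c.png',cv2.resize(im[100:220,320:430],None,fx=5,fy=5,interpolation=2))
E
```

```text
tray bottom fr [ 0.0173 -0.0925] bar [-0.0377  0.0548] [-0.0391 -0.0573]
90 0.143 0.221 [array([370.4, 173.7]), array([395.5, 151.2])]
95 0.1537 0.2162 [array([373.3, 177.1]), array([398.3, 154.6])]
100 0.1639 0.2104 [array([376. , 180.7]), array([401. , 158.1])]
w [-0.0111, 0.8657, 0.0106] d [-0.0184, -0.0197, 0.3875]
```

View pics/s32c.png

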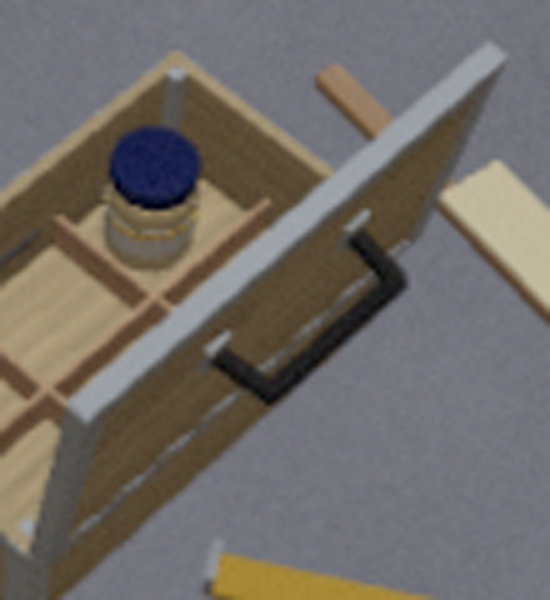

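Request:
drive_tool:
  commands:
    - [[0, 0.1, 0], [0, -0.01, 0.035], 0.01]
    - [[0, 0.2, 0], [-0.003, -0.02, 0.07], 0.02]
    - [[0, 0.3, 0], [-0.005, -0.025, 0.105], 0.03]
    - [[0, 0.4, 0], [-0.007, -0.025, 0.14], 0.03]
    - [[0, 0.5, 0], [-0.009, -0.025, 0.175], 0.03]
    - [[0, 0.6, 0], [-0.011, -0.025, 0.21], 0.03]
    - [[0, 0.7, 0.005], [-0.013, -0.025, 0.245], 0.03]
    - [[0, 0.8, 0.005], [-0.015, -0.025, 0.28], 0.03]
    - [[0, 0.866, 0.005], [-0.016, -0.025, 0.315], 0.03]
    - [[0, 0.866, 0.005], [-0.017, -0.025, 0.35], 0.03]
    - [[0, 0.866, 0.005], [-0.018, -0.025, 0.375], 0.03]
    - [[0, 0.866, 0.005], [-0.018, -0.025, 0.385], 0.03]

```text
clock: 31.73
ee_pos: [0.656, 0.3045, 0.3655]
eef_rot: [-0.581, 0.404, -0.402, 0.582]
contact_force: [-0.7, -1.0, -0.0]
gripper_width: 0.315
```

Request:
drive_tool:
  commands:
    - [[0, 0, 0], [0, 0, 0], 0.03]
    - [[0, 0, 0], [0, 0, 0], 0.03]
    - [[0, 0, 0], [0, 0, 0], 0.03]
    - [[0, 0, 0], [0, 0, 0], 0.03]

```text
clock: 32.07
ee_pos: [0.6568, 0.298, 0.3677]
eef_rot: [-0.58, 0.405, -0.404, 0.58]
contact_force: [0.1, -0.5, -0.2]
gripper_width: 0.32
```

```bash
python3 - <<'E'
from h import *
s=st(); print(inv(CASE,s['ee_pos'][:2]))
im,p=snap('wrist','w33')
for th in (93,96,99):
    a=np.deg2rad(th)+np.arctan2(.05,.125); r=np.hypot(.05,.125); x=.093-r*np.cos(a); z=.096+r*np.sin(a)
    print(th,x.round(4),z.round(4),[proj(p,[*fr(CASE,x,y),z]).round(1) for y in (-.05,.05)])
to(fr(CASE,.1557,0),.222,orient(CASE[2]-np.pi/2))
E
```

```text
t 32.0667 p [0.6568 0.298  0.3677] F [ 0.1 -0.5 -0.2] w 0.32
R
 [[ 0.344 -0.001  0.939]
 [-0.939  0.001  0.344]
 [-0.001 -1.    -0.001]]
[ 0.15414942 -0.01018123]
93 0.1495 0.2182 [array([314.6, 239.4]), array([313.1, 129.9])]
96 0.1558 0.2151 [array([321.3, 238.1]), array([320.4, 129.7])]
99 0.1619 0.2116 [array([327.8, 236.8]), array([327.4, 129.4])]
w [0.0004, -0.0096, -0.0014] d [-0.0098, 0.146, 0.0015]
```

View pics/w33.png

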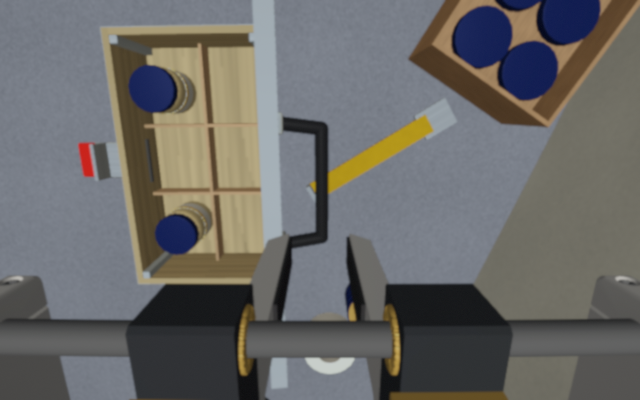

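Request:
drive_tool:
  commands:
    - [[0, -0.01, 0], [-0.009, 0, 0.0055], 0.03]
    - [[0, -0.01, 0], [-0.009, 0.02, 0.0055], 0.03]
    - [[0, -0.01, 0], [-0.009, 0.05, 0.0055], 0.03]
    - [[0, -0.01, 0], [-0.009, 0.08, 0.0055], 0.03]
    - [[0, -0.01, 0], [-0.009, 0.11, 0.0055], 0.03]
    - [[0, -0.01, 0], [-0.009, 0.135, 0.005], 0.03]
    - [[0, -0.01, 0], [-0.009, 0.145, 0.004], 0.03]
    - [[0, -0.01, 0], [-0.009, 0.145, 0.004], 0.03]

```text
clock: 32.78
ee_pos: [0.6554, 0.3094, 0.2198]
eef_rot: [0.584, -0.403, 0.399, -0.581]
contact_force: [0.2, 0.2, -0.2]
gripper_width: 0.317
```

```bash
python3 - <<'E'
from h import *
s=st(); print(inv(CASE,s['ee_pos'][:2]))
im,p=snap('wrist','w34')
E
```

```text
t 32.7833 p [0.6554 0.3094 0.2198] F [ 0.2  0.2 -0.2] w 0.317
R
 [[ 0.356 -0.006  0.934]
 [-0.934 -0.     0.356]
 [-0.002 -1.    -0.006]]
[0.15683522 0.0009807 ]
```

View pics/w34.png

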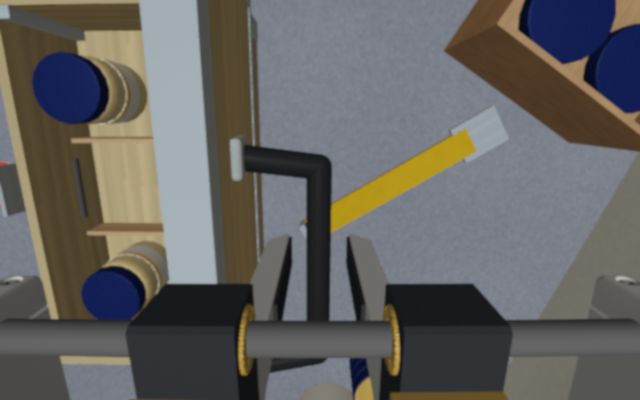

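Bar lies between the fingers. Grip and reverse the arc.

Request:
drive_tool:
  commands:
    - [[0, 0, 0], [0, 0, 0], 0]
    - [[0, 0, 0], [0, 0, 0], 0]
    - [[0, 0, 0], [0, 0, 0], 0]
    - [[0, 0, 0], [0, 0, 0], 0]
  squeeze: 30

```text
clock: 33.17
ee_pos: [0.6564, 0.3106, 0.2241]
eef_rot: [-0.582, 0.402, -0.4, 0.583]
contact_force: [-2.8, -0.8, 2.7]
gripper_width: 0.114
```

```bash
python3 - <<'E'
from h import *
s=st(); ic=inv(CASE,s['ee_pos'][:2]); print(ic)
C=R.from_quat(s['eef_rot']).as_matrix(); c0=np.arctan2(.05,.125); r=np.hypot(.05,.125)
t0=np.deg2rad(96)
for th in np.deg2rad([90,80,70,60,50,40,30,20,10,5,0]):
    dx=r*(np.cos(c0+t0)-np.cos(c0+th)); dz=r*(np.sin(c0+th)-np.sin(c0+t0))
    d=np.array([*(fr(CASE,dx,0)-np.array(CASE[:2])),dz]); print(int(np.rad2deg(th)+.1),np.round(C.T@d,4))
E
```

```text
t 33.1667 p [0.6564 0.3106 0.2241] F [-2.8 -0.8  2.7] w 0.114
R
 [[ 0.356 -0.001  0.934]
 [-0.934  0.003  0.356]
 [-0.003 -1.    -0.   ]]
[0.15821095 0.0018145 ]
90 [-0.0001 -0.0059 -0.0128]
80 [-0.0001 -0.0127 -0.0353]
70 [-0.0002 -0.0155 -0.0586]
60 [-0.0003 -0.0141 -0.082 ]
50 [-0.0003 -0.0088 -0.1048]
40 [-0.0003  0.0005 -0.1264]
30 [-0.0004  0.0133 -0.146 ]
20 [-0.0004  0.0294 -0.1631]
10 [-0.0003  0.0482 -0.1772]
5 [-0.0003  0.0585 -0.1829]
0 [-0.0003  0.0692 -0.1878]
```

Request:
drive_tool:
  commands:
    - [[0, 0, 0], [0, -0.003, -0.006], 0]
    - [[0, 0, 0], [0, -0.006, -0.013], 0]
    - [[0, 0, 0], [0, -0.01, -0.024], 0]
    - [[0, 0, 0], [0, -0.0127, -0.035], 0]
    - [[0, 0, 0], [0, -0.0145, -0.047], 0]
    - [[0, 0, 0], [0, -0.0155, -0.0586], 0]
    - [[0, 0, 0], [0, -0.015, -0.07], 0]
    - [[0, 0, 0], [0, -0.0141, -0.082], 0]
    - [[0, 0, 0], [0, -0.012, -0.0935], 0]
    - [[0, 0, 0], [0, -0.009, -0.105], 0]
    - [[0, 0, 0], [0, -0.0045, -0.1155], 0]
    - [[0, 0, 0], [0, 0.0005, -0.1264], 0]

```text
clock: 34.17
ee_pos: [0.54, 0.2672, 0.226]
eef_rot: [-0.579, 0.401, -0.402, 0.585]
contact_force: [-0.2, 0.8, 7.8]
gripper_width: 0.117
```

```bash
python3 - <<'E'
from h import *
s=st(); ic=inv(CASE,s['ee_pos'][:2]); print(ic)
d,p=snap('side','d35');cv2.imwrite('pics/d35c.png',cv2.resize(d[80:260,150:410],(800,560)))
E
```

```text
t 34.1667 p [0.54   0.2672 0.226 ] F [-0.2  0.8  7.8] w 0.117
R
 [[ 0.356  0.006  0.934]
 [-0.934  0.007  0.356]
 [-0.004 -1.     0.008]]
[0.03399548 0.00229208]
```

View pics/d35c.png

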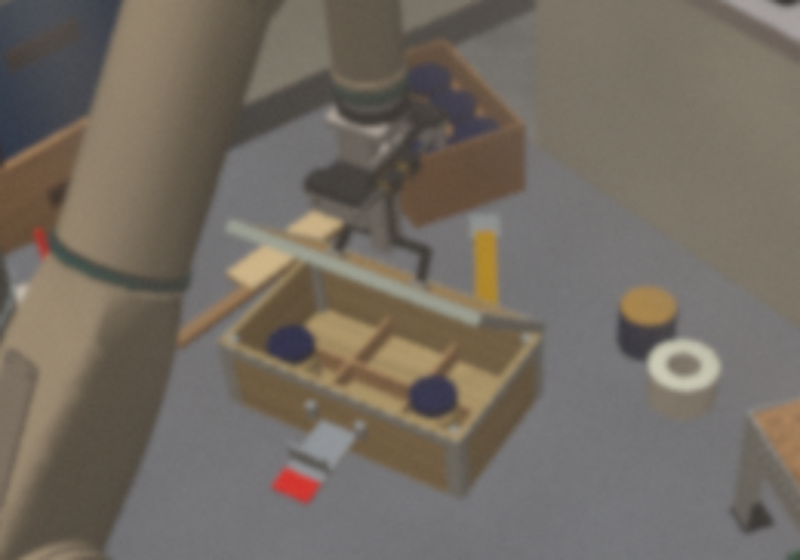

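Request:
drive_tool:
  commands:
    - [[0, 0, 0], [0, 0.006, -0.01], 0]
    - [[0, 0, 0], [0, 0.0128, -0.0196], 0]
    - [[0, 0, 0], [0, 0.0205, -0.0285], 0]
    - [[0, 0, 0], [0, 0.0289, -0.0367], 0]
    - [[0, 0, 0], [0, 0.038, -0.044], 0]
    - [[0, 0, 0], [0, 0.0477, -0.0508], 0]
    - [[0, 0, 0], [0, 0.053, -0.0537], 0]
    - [[0, 0, 0], [0, 0.058, -0.0565], 0]
    - [[0, 0, 0], [0, 0.0635, -0.059], 0]
    - [[0, 0, 0], [0, 0.0687, -0.061], 0]
    - [[0, 0, 0], [0, 0.071, -0.061], 0]
    - [[0, 0, 0], [0, 0.071, -0.061], 0]

```text
clock: 35.22
ee_pos: [0.478, 0.2439, 0.151]
eef_rot: [0.584, -0.403, 0.399, -0.581]
contact_force: [-7.8, 1.9, 0.4]
gripper_width: 0.118
```

```bash
python3 - <<'E'
from h import *
s=st(); ic=inv(CASE,s['ee_pos'][:2]); print(ic)
d,p=snap('side','d36');cv2.imwrite('pics/d36c.png',cv2.resize(d[80:260,150:410],(800,560)))
E
```

```text
t 35.2167 p [0.478  0.2439 0.151 ] F [-7.8  1.9  0.4] w 0.118
R
 [[ 0.357 -0.007  0.934]
 [-0.934  0.001  0.357]
 [-0.003 -1.    -0.006]]
[-0.03224445  0.00244958]
```

View pics/d36c.png

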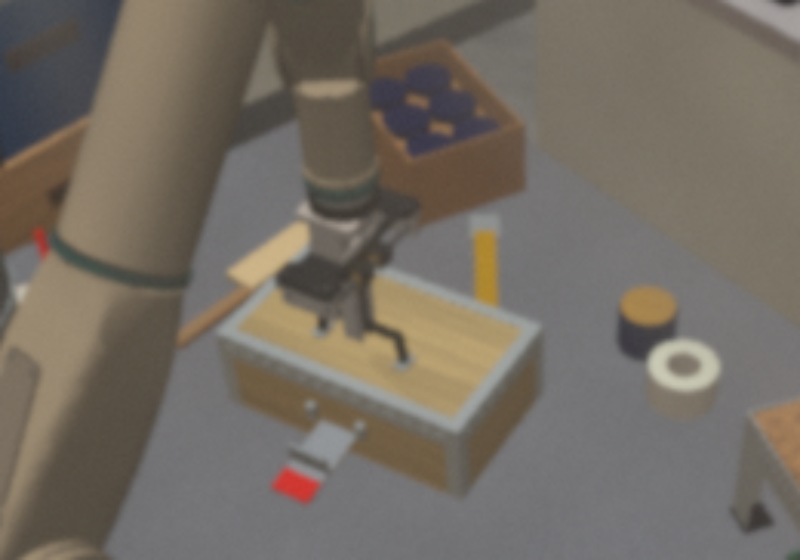

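Request:
drive_tool:
  commands:
    - [[0, 0, 0], [0, 0.002, 0], 0]
    - [[0, 0, 0], [0, 0.004, 0], 0]
    - [[0, 0, 0], [0, 0.006, 0], 0]
    - [[0, 0, 0], [0, 0.006, 0], 0]

```text
clock: 35.6
ee_pos: [0.4779, 0.2438, 0.1487]
eef_rot: [0.584, -0.402, 0.4, -0.581]
contact_force: [-15.1, -3.7, 33.2]
gripper_width: 0.119
```

Request:
drive_tool:
  commands:
    - [[0, 0, 0], [0, 0.003, 0], 0.01]
    - [[0, 0, 0], [0, 0.003, 0], 0.04]
    - [[0, 0, 0], [0, 0.003, 0], 0.045]
    - [[0, 0, 0], [0, 0.003, 0], 0.045]
    - [[0, 0, 0], [0, -0.01, 0], 0.045]
    - [[0, 0, 0], [0, -0.04, 0], 0.045]
    - [[0, 0, 0], [0, -0.08, 0], 0.045]
    - [[0, 0, 0], [0, -0.12, 0], 0.045]
    - [[0, 0, 0], [0.06, -0.15, 0], 0.045]
    - [[0, 0, 0], [0.1, -0.18, 0], 0.045]
    - [[0, 0, 0], [0.14, -0.2, 0], 0.045]
    - [[0, 0, 0], [0.18, -0.2, 0], 0.045]

```text
clock: 36.6
ee_pos: [0.5362, 0.1039, 0.3399]
eef_rot: [-0.581, 0.401, -0.401, 0.584]
contact_force: [0.9, 0.5, -0.2]
gripper_width: 0.478
```

```bash
python3 - <<'E'
from h import *
s=st()
a,_=snap('scene','s37');d,p=snap('side','d37');cv2.imwrite('pics/d37c.png',cv2.resize(d[140:350,200:540],(800,494)))
D=d[240:350,380:480];cv2.imwrite('pics/d37z.png',cv2.resize(D,(545,600),interpolation=2))
E
```

```text
t 36.6 p [0.5362 0.1039 0.3399] F [ 0.9  0.5 -0.2] w 0.478
R
 [[ 0.357  0.003  0.934]
 [-0.934  0.003  0.357]
 [-0.002 -1.     0.004]]
```

View pics/d37c.png

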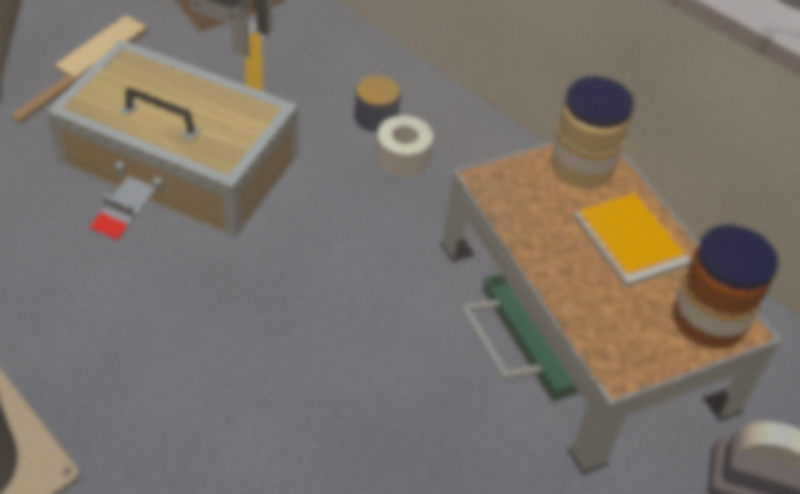

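View pics/s37.png

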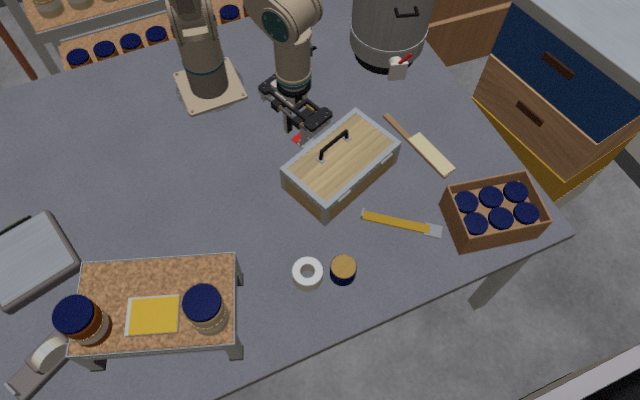

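View pics/d37z.png

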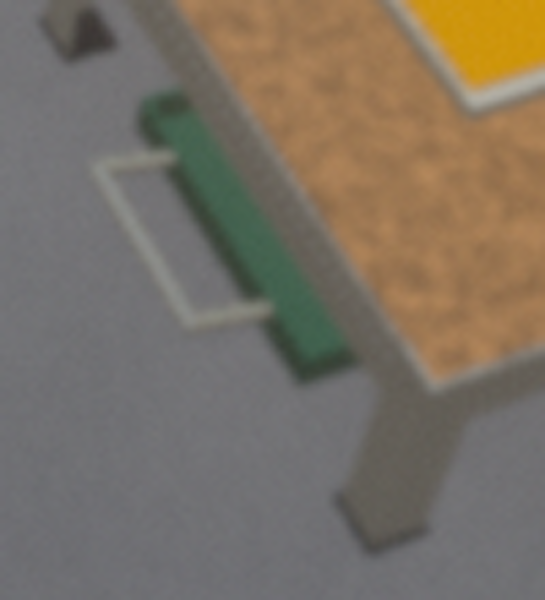

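```bash
python3 - <<'E'
from h import *
to(fr(RIS,-.19,0),.24,orient(RIS[2],-.5))
s=sense()
E
```

```text
w [0.2163, -0.8504, -0.4641] d [0.2936, 0.0988, -0.2013]
```

Request:
drive_tool:
  commands:
    - [[0.05, -0.2, -0.11], [0.05, 0, -0.05], 0.045]
    - [[0.1, -0.4, -0.22], [0.1, 0, -0.09], 0.045]
    - [[0.15, -0.6, -0.33], [0.15, 0, -0.13], 0.045]
    - [[0.2, -0.8, -0.44], [0.2, 0, -0.16], 0.045]
    - [[0.216, -0.85, -0.464], [0.23, 0.02, -0.18], 0.045]
    - [[0.216, -0.85, -0.464], [0.26, 0.04, -0.2], 0.045]
    - [[0.216, -0.85, -0.464], [0.294, 0.07, -0.201], 0.045]
    - [[0.216, -0.85, -0.464], [0.294, 0.099, -0.201], 0.045]
    - [[0.216, -0.85, -0.464], [0.294, 0.099, -0.201], 0.045]
    - [[0.216, -0.85, -0.464], [0.294, 0.099, -0.201], 0.045]
    - [[0.216, -0.85, -0.464], [0.294, 0.099, -0.201], 0.045]
    - [[0.216, -0.85, -0.464], [0.294, 0.099, -0.201], 0.045]

```text
clock: 37.7
ee_pos: [0.4502, -0.2432, 0.2359]
eef_rot: [0.704, 0.054, 0.286, -0.648]
contact_force: [0.2, -0.0, -1.0]
gripper_width: 0.478
```

```bash
python3 - <<'E'
from h import *
s=st();print(s['q']);snap('wrist','w38')
E
```

```text
t 37.7 p [ 0.4502 -0.2432  0.2359] F [ 0.2 -0.  -1. ] w 0.478
R
 [[ 0.83   0.447  0.334]
 [-0.296 -0.155  0.943]
 [ 0.473 -0.881  0.004]]
[ 1.12788612  0.36383425 -0.82561893  2.3145282   1.29248223  0.24090638
  0.4080236 ]
```

View pics/w38.png

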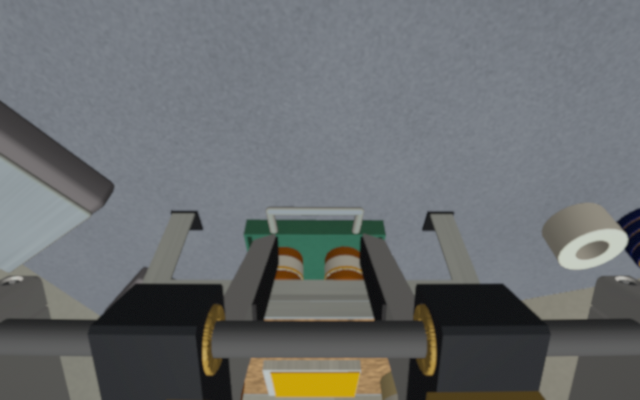

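Request:
drive_tool:
  commands:
    - [[0, 0, 0.08], [0, -0.03, 0], 0.045]
    - [[0, 0, 0.18], [0, -0.06, 0], 0.045]
    - [[0, 0, 0.28], [0, -0.09, 0], 0.045]
    - [[0, 0, 0.38], [0, -0.1, 0], 0.045]
    - [[0, 0, 0.46], [0, -0.1, 0], 0.045]
    - [[0, 0, 0.46], [0, -0.1, 0], 0.045]
    - [[0, 0, 0.46], [0, -0.1, 0], 0.045]
    - [[0, 0, 0.46], [0, -0.1, 0], 0.045]

```text
clock: 38.42
ee_pos: [0.4083, -0.2257, 0.3253]
eef_rot: [0.697, -0.106, 0.132, -0.697]
contact_force: [-0.3, 0.4, -1.0]
gripper_width: 0.477
```

```bash
python3 - <<'E'
from h import *
s=st();print(s['q'])
p=camera_params('wrist')
d,p=snap('side','d39');snap('scene','s39')
a=cv2.imread('pics/d37.png');print('diff',(cv2.absdiff(a,d)[225:,300:].max(2)>60).sum())
cv2.imwrite('pics/d39c.png',cv2.resize(d[140:350,200:540],(800,494)))
E
```

```text
t 38.4167 p [ 0.4083 -0.2257  0.3253] F [-0.3  0.4 -1. ] w 0.477
R
 [[ 0.943  0.035  0.331]
 [-0.331 -0.007  0.944]
 [ 0.036 -0.999  0.005]]
[ 1.27816104  0.41620133 -1.1533812   1.87940543  0.43191664  1.0868132
  1.1950284 ]
diff 161
```

View pics/d39c.png

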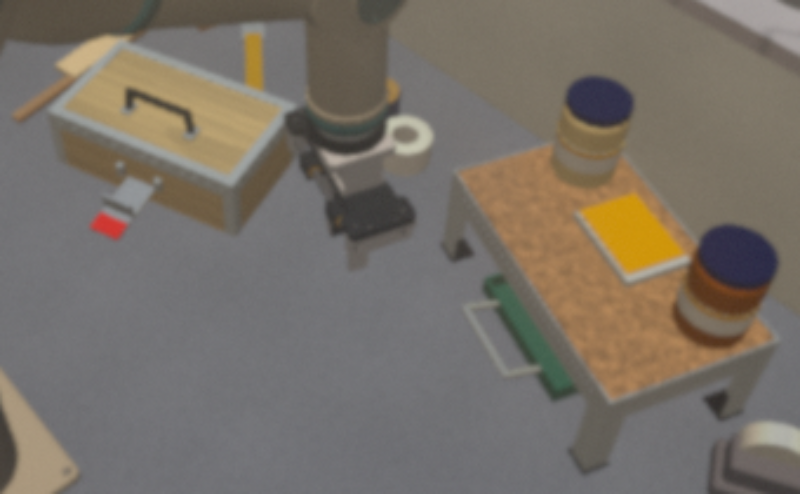

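All is in place: lid shut, clasp out, tray under the shelf with only its handle showing, and the arm clear of everything.

```bash
python3 -c "
from rig import *
print(sign_off())"
```

```text
the job is handed in; nothing more can be done
None
```

The job is done and handed in at about 38 s of the 210 s allowed. I swung the clasp out to its stop and opened the lid. The two amber jars (front-middle and back-right cells) went upright into the green tray. I then pushed the tray by its handle under the shelf and shut the lid.

- **Jars:** the last wrist view under the shelf showed the bases and labels of both amber jars standing in the tray. The two pale jars stayed in the case; I last saw them while closing the lid.
- **Tray:** only the handle stands out. The measurements of how far the front wall sits behind the shelf edge did not quite agree. The hand position and handle bar gave about 12 mm; the blurred lower corner in the side view gave about 17 mm. All put the wall beneath the shelf.
- **Shelf clearance:** I did not measure the gap under the shelf. It should be about 26 mm, since the jar tops are at 84 mm and the underside is at 110 mm. The tool force was 10 N or less whenever I read it while pushing.
- **Lid and clasp:** I pressed the lid down with about 33 N, and it looked flat and shut afterwards. The clasp was left open.
- **Higher force:** the clasp push ended at about 65 N total on the closed fingers, at the clasp's stop; that is under the 120 N wrist limit.
- **Other items:** the label roll, lid stack, hive tool and brush looked unmoved in the last views, and I never saw the tray get knocked aside.

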